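Mount the keyhole pot rack and sort the nested glaze pots

TASK

Get the glaze pots ready for class. First mount the white rack on the ware board: lower it so that both screw heads come up through its keyholes, then slide it along until the screws reach the ends of the narrow slots and it is locked flat. After that pull every slim terracotta pot out of its wide blue pot and stand all the pots upright on the floor of the rack, slim ones in the narrow row and wide ones in the broad row; leave the pencil pot, the mug and the little vase alone.

Things in the scene. Friction and masses are not known exactly. Their poses are not given: they have to be found in the camera images.
- board: Fixed plywood ware board on the table, 230 (x) x 270 (y) x 18 mm thick, grey stripe along its +y edge. Origin at the centre of its underside, z up. Two headed screws stand on its centre line at y -70 and +48 mm: shank 6 mm thick, round brass head 12 mm across with bevelled top, its underside 7.5 mm and its top 11 mm above the board.
- screw_a (a point): Foot of the first screw, on the board's top face (board frame x 0, y -70 mm, 18 mm up).
- screw_b (a point): Foot of the second screw, on the board's top face (board frame x 0, y +48 mm, 18 mm up).
- rack: Loose white metal rack, 0.5 kg, 192 (x) x 196 (y) mm, floor 5 mm thick; origin at the centre of its underside, z up. Two rows with 6 mm high lips run along y; a wooden bar handle stands between them with a keyhole slot at each end of it, both on the line x = 0. Starts flat on the table, its +y within 30 degrees of the board's +y.
- entry_a (a point): Centre of the first keyhole's eight-sided entry opening, 17 mm wide, at the rack's underside (rack frame x 0, y -48 mm). From it a slot 9 mm wide runs 22 mm towards the rack's -y to lock_a, so with the heads through the entries the rack slides 22 mm along its own +y to lock.
- lock_a (a point): Where the first keyhole's screw stands when locked, 1.5 mm short of touching the slot end, at the rack's underside (rack frame x 0, y -70 mm).
- entry_b (a point): Centre of the second keyhole's entry, at the rack's underside (rack frame x 0, y +70 mm); same shape as the first, its slot runs towards the rack's -y to lock_b.
- lock_b (a point): Where the second keyhole's screw stands when locked, 1.5 mm short of touching the slot end, at the rack's underside (rack frame x 0, y +48 mm).
- rack_grip (a point): Point on the centre line of the rack's wooden handle, 35 mm above the rack's underside. The handle is 12 mm thick (rack x), 68 mm long (rack y), centred on the rack's origin; its top is 41 mm above the underside.
- row_slim (a point): Middle of the floor of the rack's narrow row, for the slim pots (rack frame x -60 mm, y 0, 5 mm up); axes as the rack's. The row is 44 mm wide and 186 mm long (along y) inside its lips, which are 6 mm high and 4 to 5 mm thick.
- row_wide (a point): Middle of the floor of the rack's broad row, for the wide pots (rack frame x +62 mm, y 0, 5 mm up); axes as the rack's. The row is 60 mm wide and 186 mm long (along y) inside its lips, which are 6 mm high and 4 to 5 mm thick.
- wide1: Wide low round glaze pot, blue-glazed ceramic, 52 mm across, 45 mm high, open top, wall 4 mm, inner floor 5 mm up, about 160 g. Origin at the centre of its underside, z up when upright. Always present; at the start a slim pot may stand inside it.
- slim1: Slim tall round pot, terracotta, 36 mm across, 80 mm high, open top, wall 3 mm, about 120 g. Origin at the centre of its underside, z up when upright. If present it starts standing loosely inside wide1, on its inner floor, its top 40 mm above that pot's rim. May be absent.
- wide2: Wide low round glaze pot, blue-glazed ceramic, 52 mm across, 45 mm high, open top, wall 4 mm, inner floor 5 mm up, about 160 g. Origin at the centre of its underside, z up when upright. Always present; at the start a slim pot may stand inside it.
- slim2: Slim tall round pot, terracotta, 36 mm across, 80 mm high, open top, wall 3 mm, about 120 g. Origin at the centre of its underside, z up when upright. If present it starts standing loosely inside wide2, on its inner floor, its top 40 mm above that pot's rim. May be absent.
- wide3: Wide low round glaze pot, blue-glazed ceramic, 52 mm across, 45 mm high, open top, wall 4 mm, inner floor 5 mm up, about 160 g. Origin at the centre of its underside, z up when upright. Always present; at the start a slim pot may stand inside it.
- slim3: Slim tall round pot, terracotta, 36 mm across, 80 mm high, open top, wall 3 mm, about 120 g. Origin at the centre of its underside, z up when upright. If present it starts standing loosely inside wide3, on its inner floor, its top 40 mm above that pot's rim. May be absent.
- pencil_pot: Green pot with pencils, 68 mm across, 85 mm high (pencils to 170 mm); bystander. Origin at the centre of its underside.
- mug: White mug, 76 mm across, 85 mm high; bystander. Origin at the centre of its underside.
- bud_vase: Small grey bud vase, 68 mm across, 95 mm high; bystander. Origin at the centre of its underside.
Things that resemble listed ones, but are neither listed nor needed, are in the scene too. Leave any purple or yellow look-alike of the slim2 alone.

How it is judged:
By the outcome, as a careful person would: the job done as asked, in the order asked, and still so for the second after the job is handed in, with the robot touching nothing.
Of slim1, slim2, slim3 only 1 to 3 are there at a start; the rules pass over those that are not, and their reading is None.
At some moment in a run one of wide1, wide2, wide3 may be knocked a few centimetres aside while the robot is not near it.
It also fails if it takes over 210 s, if anything falls off the work surface, if the arm or the gripper's body presses on something with over 40 N, if the wrist force passes 120 N, or if a joint passes its speed limit or range.

ROBOT

A 7-joint arm with a two-finger parallel gripper is mounted at the origin on the work surface. World frame = base frame: x ahead of the robot, y to its left, z up, the work surface at z = 0. Lengths are in m, angles in rad, forces in N, time in s.
With the tool pointing down it reaches from about 0.425 to 0.875 m from the base axis. Payload 4.7 kg.
Tool frame: the origin (TCP) lies at the very end of the fingers, on their centre line; the grasp point (between the pads) lies 19 mm behind it; z points along the fingers, y is the line along which they close (so a half turn about z gives the same grasp; the last joint's range is limited). The gripper opens to 87 mm and grips with 3 to 60 N. Pads are 19 mm wide; open, the fingers measure 117 mm over their backs; the gripper's body (75 mm by 190 mm) begins 51 mm behind the grasp point.
Start: joints at [1.34, 0.321, -0.07, 1.45, 0.023, 1.371, -0.057], TCP at [0.158, -0.631, 0.223] pointing down, gripper open.
Joint ranges: [-2.86, 2.86], [-0.3, 2.09], [-1.38, 1.24], [0.06, 2.45], [-1.56, 4.7], [0.09, 2.05], [-2.69, 2.69]. Speed limits (rad/s): [2.57, 2.57, 3.14, 3.14, 3.14, 3.14, 3.14].

INTERFACE

Orientations are given as a rotation vector (axis times angle).
In Python, from bench import ctrl, imaging, ticket gives the robot as it stands.
- The arm moves only by the tool jog_arm, never from a script. Its argument "rows" is text: rows parted by semicolons, each of 7 numbers parted by spaces: the shift along the tool's x, y, z in cm, then the turn, a rotation vector about the tool's x, y, z in rad, then the closure, from -1 (fully open) to 1 (shut), so that 0 is half open. A call has 1 to 5 rows; each row shifts and turns the commanded pose from where the row before left it, along the tool's axes as they then stand; what a row does not reach is not made up. A row lasts 1/8 s, in which the tool goes at most 62.5 mm and 10.7 degrees, less where a joint would pass 70% of its speed; a pose out of reach is approached as far as the arm can. A call with a gripper value outside its range is refused whole. The fingers move at their own pace and stop on an object; "force" is the grip in N (left out, the last holds). Time passes only in rows, so rows that do not move let the fingers close. It gives the time, the measured TCP pose, the force, the opening and the grip force at its end, in the units of the state.
- ctrl.get_state(): the state, without advancing time (a new reading comes with each control period).
- imaging.get_image(name): name is "side" or "top"; returns a dict with "img" (400x640x3 uint8, blue, green, red), "vertical_fov" (degrees; the focal length in pixels is half the picture's height over the tangent of half this angle, whatever the lens; pixels are square), "cx", "cy" (the principal point, pixels), "origin" and "orientation" of the camera in the world. Camera axes: x right, y down, z forward; pixel columns grow to the right and rows downward; lengths in m; the calibration is good to about 2 mm. A picture is of the moment at which its call begins. There is no depth.
- ticket.close_job(): hands the job in; it is judged then, once.
The state is a dict: "time": time; "joint_positions": joint angles; "qd": joint speeds; "joint_torque": joint torques, N m; "position": TCP position; "tool_rot": TCP orientation; "ft_force": force on the tool from outside, world axes, zero at the start; "torque": the same for the moment, N m; "grip_width": opening from 0.0 (shut) to 1.0 (fully open); "grip_force": force on a finger pad.
Only numpy, scipy, OpenCV 4.12 (cv2) and the standard library are available. Lean on these libraries where they do the work, as an engineer would, in place of code of your own. Each camera call takes 0.05 s, during which the arm holds its last target. There are 200 camera calls.

## Working session

There is one attempt and no reset: what is moved stays moved. The work goes in short steps, Python scripts to look and compute and a tool call to move; the robot and the scene stay as the last step left them, time stands still between calls to the robot, and variables do not carry over. Pictures are saved under pics/ and viewed, at most 14 in all, crops included, and the job is handed in when it is done.

Besides the shell and the picture viewer there is one more tool, called after "Emit:" as name(argument=value, ...) on one line, values as JSON. jog_arm: Moves the arm, as the interface text tells. Its arguments: {"type":"object","properties":{"rows":{"type":"string"},"force":{"type":"number"}},"required":["rows"]}

```bash
ls; mkdir -p pics
cat > h.py <<'E'
import numpy as np, cv2
from scipy.spatial.transform import Rotation as R
from bench import ctrl, imaging, ticket
def rot(o):
    o=np.array(o,float)
    return o if o.shape==(3,3) else (R.from_quat(o) if o.size==4 else R.from_rotvec(o)).as_matrix()
def shot(n,f=None):
    d=imaging.get_image(n)
    if f: cv2.imwrite('pics/'+f,d['img'])
    return d
def foc(d): return d['img'].shape[0]/2/np.tan(np.radians(d['vertical_fov'])/2)
def ray(d,u,v):
    k=foc(d); return rot(d['orientation'])@np.array([(u-d['cx'])/k,(v-d['cy'])/k,1])
def onz(d,u,v,z):
    r=ray(d,u,v);o=np.array(d['origin']);return (o+r*(z-o[2])/r[2])
def pix(d,p):
    c=rot(d['orientation']).T@(np.array(p)-np.array(d['origin']));k=foc(d);return c[:2]/c[2]*k+[d['cx'],d['cy']]
E
python3 - <<'E'
from h import *
for n in('side','top'):
    d=shot(n,n+'0.png');print(n,{k:v for k,v in d.items() if k!='img'})
s=ctrl.get_state();print(s)
E
```

```text
pics
side {'vertical_fov': 57.015640381695626, 'cx': 321.64111590779356, 'cy': 194.92464908294778, 'origin': array([ 0.20066914, -0.69466238,  0.75812656]), 'orientation': array([-2.25795176,  0.55078036, -0.24803439])}
top {'vertical_fov': 55.13985148683992, 'cx': 322.6700442913644, 'cy': 196.77907530225085, 'origin': array([ 0.39427743, -0.00872499,  1.21455858]), 'orientation': array([-2.19355115,  2.13458036, -0.14280335])}
{'time': 0.1, 'joint_positions': array([ 1.34010303,  0.3217464 , -0.07008633,  1.45151476,  0.02257393,
        1.37081018, -0.05692048]), 'qd': array([-3.32147379e-04, -1.81237888e-03,  1.85794561e-03, -2.66128402e-03,
       -1.74607654e-03,  3.79440475e-04, -5.76507404e-05]), 'joint_torque': array([ 1.44607031e-05, -4.92571664e+01, -4.05661231e-01, -3.13393986e+01,
       -6.41450426e-02,  3.96774570e-02,  6.33404284e-05]), 'position': array([ 0.15737756, -0.6301628 ,  0.2215917 ]), 'tool_rot': array([-3.11643180e+00, -3.83361600e-01,  4.26916478e-04]), 'ft_force': array([ 0.2021455, -0.5913447, -0.40374  ]), 'torque': array([-0.01602526,  0.03290895, -0.00508352]), 'grip_force': 0.0, 'grip_width': 1.0038348064529112}
```

View pics/top0.png

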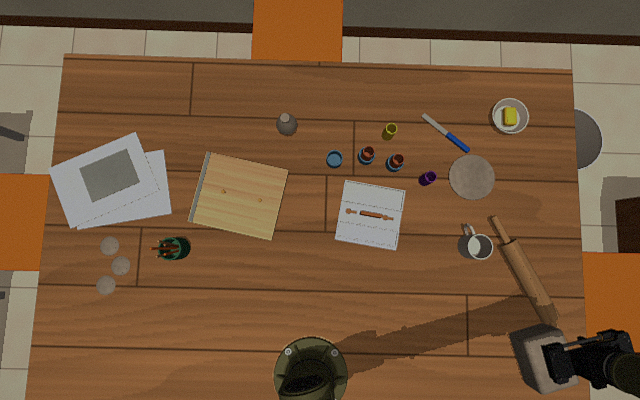

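View pics/side0.png

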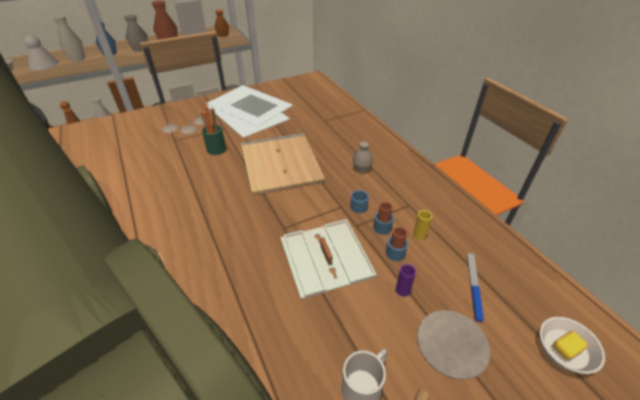

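The top view shows the board at about (238,196) with its stripe to the left, so +y is left. The rack is at (370,214), the lone wide pot at (334,159), and the nested pairs at (367,155) and (396,162). Next I'll measure.

Run:
```python
from h import *
d=shot('top'); im=d['img']
cv2.imwrite('pics/crop1.png',cv2.resize(im[125:265,180:440],None,fx=3,fy=3,interpolation=cv2.INTER_CUBIC))
hsv=cv2.cvtColor(im,cv2.COLOR_BGR2HSV)
def blobs(name,m,amin,z):
    n,l,st,c=cv2.connectedComponentsWithStats(m.astype(np.uint8))
    for i in range(1,n):
        if st[i,4]>=amin:
            cnt,_=cv2.findContours((l==i).astype(np.uint8),cv2.RETR_EXTERNAL,cv2.CHAIN_APPROX_NONE)
            r=cv2.minAreaRect(cnt[0]); print(name,st[i,4],c[i].round(1),onz(d,*c[i],z).round(4),[np.round(x,1) for x in r])
            if st[i,4]>1500:
                w=np.array([onz(d,*p,z)[:2] for p in cv2.boxPoints(r)]);print(w.round(4).tolist(),'ctr',w.mean(0).round(4))
H,S,V=[hsv[...,i].astype(int) for i in range(3)]
roi=np.zeros(H.shape,bool);roi[100:270,180:450]=1
blobs('blue',(H>95)&(H<115)&(S>100)&roi,30,.045)
blobs('terra',((H<9)|(H>172))&(S>110)&roi,15,.085)
blobs('white',(S<50)&(V>130)&roi,500,.008)
blobs('board',(H>14)&(H<28)&(V>150)&(S<150)&roi,1500,.018)
```

```text
blue 62 [365.3 159. ] [ 0.6586 -0.1494  0.045 ] [array([365.5, 157.4]), array([15.4, 12.9]), np.float64(22.6)]
blue 127 [334.3 158.9] [ 0.6562 -0.0527  0.045 ] [array([334., 159.]), array([16., 14.]), np.float64(90.0)]
blue 67 [391.9 165.9] [ 0.6393 -0.2326  0.045 ] [array([392.8, 164.3]), array([14.1, 13.4]), np.float64(45.0)]
terra 54 [367.6 152.1] [ 0.6711 -0.1512  0.085 ] [array([367.5, 152.5]), array([11., 11.]), np.float64(90.0)]
terra 68 [397.  160.2] [ 0.6487 -0.2402  0.085 ] [array([397. , 160.5]), array([13., 12.]), np.float64(90.0)]
white 3511 [369.7 214.8] [ 0.4876 -0.1701  0.008 ] [array([370. , 214.7]), array([62.6, 61.1]), np.float64(10.0)]
[[0.4078, -0.0588], [0.5995, -0.0883], [0.57, -0.2858], [0.3791, -0.2525]] ctr [ 0.4891 -0.1714]
board 5638 [240.4 196.4] [0.5337 0.2383 0.018 ] [array([240. , 195.7]), array([81.2, 72.7]), np.float64(13.2)]
[[0.45, 0.3836], [0.6761, 0.346], [0.6233, 0.0928], [0.3991, 0.136]] ctr [0.5371 0.2396]
```

View pics/crop1.png

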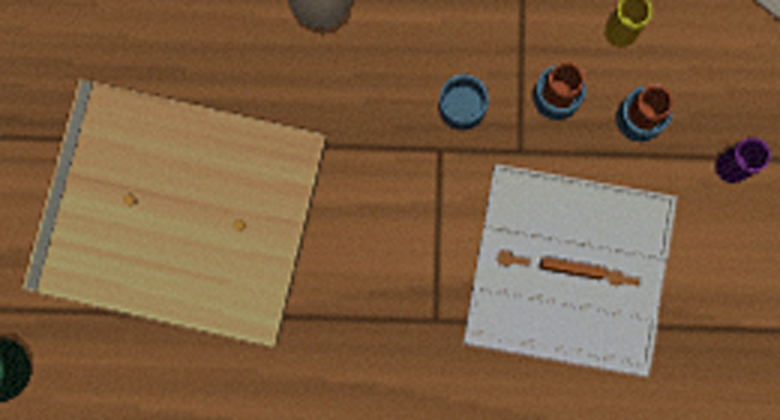

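The crop confirms it: brass screws at about (223,191) and (260,200). The rack's entries are on the left side of each slot, and its broad row is at the top (+x). The handle runs at about (360–381, 213–216).

```bash
cat >> h.py <<'E'
def tool():
    s=ctrl.get_state(); return np.array(s['position']),R.from_rotvec(s['tool_rot']).as_matrix(),s
def go(p,close=None):
    """shift (cm, tool axes now) to world point p; turn about tool z to bring tool y on world angle close (deg)"""
    P,M,s=tool(); d=M.T@(np.array(p)-P)*100; t=0
    a=np.degrees(np.arctan2(M[1,1],M[0,1]))
    if close is not None:
        t=-((close-a+90)%180-90)   # tool z down
    print('at',P.round(4),'yaw',a.round(1),'tiltz',M[:,2].round(3),'shift cm',d.round(2),'turn rad',np.radians(t).round(3),'q7',s['joint_positions'][6].round(2),'w',round(s['grip_width'],3),'F',s['ft_force'].round(1),'t',round(s['time'],1))
E
python3 - <<'E'
from h import *
def br(im,m,bx):
    x0,y0,x1,y1=bx; mm=np.zeros(m.shape);mm[y0:y1,x0:x1]=m[y0:y1,x0:x1]; ys,xs=np.nonzero(mm); 
    return np.array([xs.mean(),ys.mean()]),len(xs)
d=shot('top');im=d['img'];hsv=cv2.cvtColor(im,cv2.COLOR_BGR2HSV);H,S,V=[hsv[...,i].astype(int) for i in range(3)]
for bx in ((216,185,232,198),(252,194,268,207)):
    c=hsv[bx[1]:bx[3],bx[0]:bx[2]]; m=(S>150)&(H<25)
    p,n=br(im,m,bx);print('screw',p.round(2),n,onz(d,*p,.028).round(4))
m=(S>70)&(H<25)
for nm,bx,z in (('slot_b',(343,206,358,217),.003),('handle',(358,206,382,222),.041),('slot_a',(380,208,396,224),.003)):
    p,n=br(im,m,bx);print(nm,p.round(2),n,onz(d,*p,z).round(4))
e=shot('side')
for p in [(0.49,-.17,.04)]:print(pix(d,p),pix(e,p))
cv2.imwrite('pics/crop2.png',cv2.resize(e['img'][120:310,230:430],None,fx=3,fy=3,interpolation=cv2.INTER_CUBIC))
go((.49,-.17,.16),10)
E
```

```text
screw [222.67 191.11] 9 [0.5475 0.292  0.028 ]
screw [259.4 199.7] 10 [0.5238 0.1766 0.028 ]
slot_b [350.12 211.12] 34 [ 0.4981 -0.1085  0.003 ]
handle [370.97 214.07] 90 [ 0.4875 -0.1697  0.041 ]
slot_a [385.2  217.09] 46 [ 0.4821 -0.2202  0.003 ]
[371.03256885 213.27635132] [326.18272627 245.02739339]
at [ 0.1574 -0.6304  0.2221] yaw -76.0 tiltz [-0.     0.001 -1.   ] shift cm [ 43.42 -36.6    6.23] turn rad -1.501 q7 -0.06 w 0.999 F [ 0.9 -0.5  0.1] t 0.2
```

View pics/crop2.png

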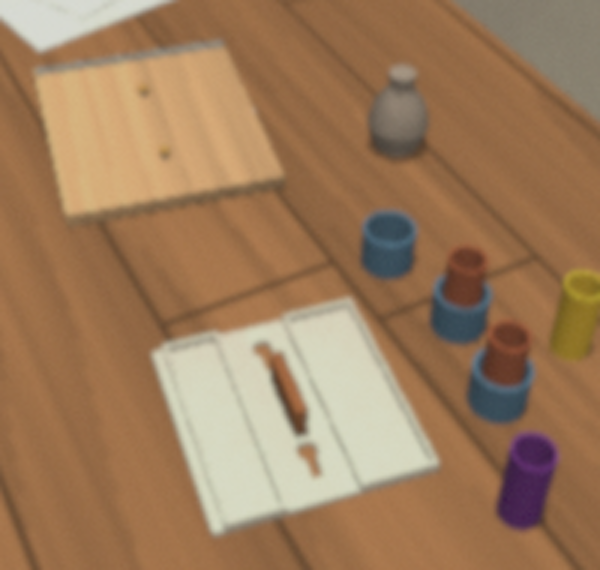

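The side crop confirms the layout, with the handle running along rack y. The screw spacing measures 117.8 mm against 118. The board's yaw is about -11.6° and the rack's about -8.5°. I'll move above the handle.

Emit:
jog_arm(rows="4.34 -3.66 0 0 0 0 -1;4.34 -3.66 0 0 0 0 -1;4.34 -3.66 0 0 0 0 -1;4.34 -3.66 0 0 0 0 -1;4.34 -3.66 0 0 0 0 -1")

```text
time: 0.88
position: [0.3246, -0.3989, 0.2227]
tool_rot: [3.117, 0.383, 0.0]
ft_force: [0.5, -0.4, 0.5]
grip_width: 1.002
grip_force: 0.0
```

Emit:
jog_arm(rows="4.34 -3.66 0 0 0 0 -1;4.34 -3.66 0 0 0 0 -1;4.34 -3.66 0 0 0 0 -1;4.34 -3.66 0 0 0 0 -1;4.34 -3.66 0 0 0 0 -1")

```text
time: 1.5
position: [0.4907, -0.1689, 0.2228]
tool_rot: [3.117, 0.383, 0.001]
ft_force: [1.9, -0.3, -1.2]
grip_width: 1.006
grip_force: 0.0
```

Emit:
jog_arm(rows="0 0 1 0 0 -0.17 -1;0 0 1 0 0 -0.17 -1;0 0 1 0 0 -0.17 -1;0 0 1 0 0 -0.17 -1;0 0 1 0 0 -0.17 -1")

```text
time: 2.12
position: [0.4898, -0.1704, 0.1722]
tool_rot: [2.678, 1.643, -0.0]
ft_force: [0.0, -0.1, 0.1]
grip_width: 0.999
grip_force: 0.0
```

Run:
```python
from h import *
go((.488,-.170,.10),-8.5)
```

```text
at [ 0.4898 -0.1704  0.1722] yaw -27.0 tiltz [-0. -0. -1.] shift cm [-0.05 -0.17  7.22] turn rad -0.322 q7 -0.24 w 0.999 F [ 0.  -0.1  0.1] t 2.1
```

Emit:
jog_arm(rows="0 -0.1 3.6 0 0 -0.16 -0.2;0 0 3.6 0 0 -0.16 -0.2;0 0 0 0 0 0 -0.2;0 0 0 0 0 0 -0.2")

```text
time: 2.62
position: [0.4898, -0.1701, 0.1018]
tool_rot: [2.389, 2.038, 0.001]
ft_force: [-0.4, 1.2, 1.5]
grip_width: 0.646
grip_force: 0.0
```

Run:
```python
from h import *
go((.488,-.170,.016),-8.5)
a=shot('side')['img'][180:320,250:410];b=shot('top')['img'][160:270,300:430]
a=cv2.resize(a,(480,420));b=cv2.resize(b,(390,330)); b=b[:,:320]
o=np.zeros((420,800,3),np.uint8);o[:,:480]=a;o[:330,480:]=b
cv2.imwrite('pics/c3.png',o)
```

```text
at [ 0.4898 -0.1701  0.1018] yaw -9.1 tiltz [ 0.002 -0.001 -1.   ] shift cm [-0.01 -0.2   8.58] turn rad -0.01 q7 0.03 w 0.646 F [-0.4  1.2  1.5] t 2.6
```

View pics/c3.png

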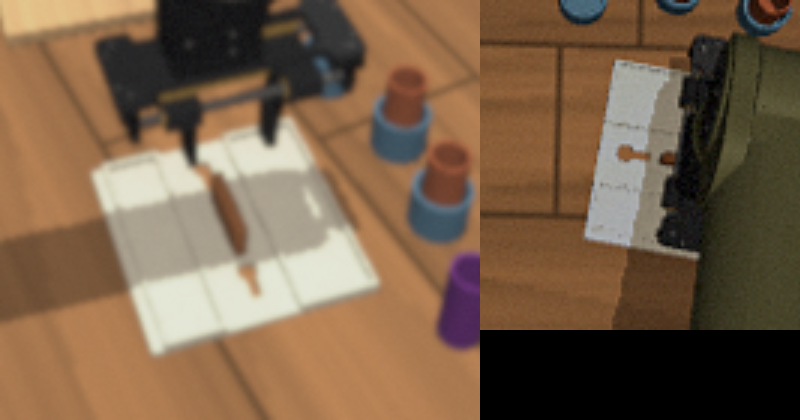

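The fingers straddle the handle axis. Now I'll descend and grip.

Emit:
jog_arm(rows="0 -0.1 4 0 0 0 -0.2;0 0 2 0 0 0 -0.2;0 0 1.5 0 0 0 -0.2;0 0 1 0 0 0 -0.2;0 0 0 0 0 0 -0.2")

```text
time: 3.35
position: [0.488, -0.1698, 0.0155]
tool_rot: [-2.388, -2.041, 0.0]
ft_force: [-0.7, -0.9, -0.6]
grip_width: 0.6
grip_force: 0.0
```

Emit:
jog_arm(rows="0 0 0 0 0 0 1;0 0 0 0 0 0 1;0 0 0 0 0 0 1;0 0 0 0 0 0 1;0 0 0 0 0 0 1", force=45)

```text
time: 3.98
position: [0.4886, -0.1699, 0.0157]
tool_rot: [2.387, 2.041, 0.001]
ft_force: [1.6, -0.3, -1.0]
grip_width: 0.137
grip_force: 45.0
```

Emit:
jog_arm(rows="0 0 -2 0 0 0 1;0 0 -3 0 0 0 1;0 0 -3 0 0 0 1;0 0 0 0 0 0 1;0 0 0 0 0 0 1")

```text
time: 4.6
position: [0.4864, -0.1694, 0.0937]
tool_rot: [-2.386, -2.04, 0.003]
ft_force: [-0.9, 0.6, -7.3]
grip_width: 0.133
grip_force: 45.0
```

Run:
```python
from h import *
go((.5356-.022*np.cos(np.radians(78.4)),.2343-.022*np.sin(np.radians(78.4)),.10),-11.6)
```

```text
at [ 0.4864 -0.1694  0.0937] yaw -8.9 tiltz [-0.003  0.001 -1.   ] shift cm [38.45 -1.52 -0.61] turn rad 0.046 q7 0.03 w 0.133 F [-0.9  0.6 -7.3] t 4.6
```

Emit:
jog_arm(rows="3 0 -1 0 0 0 1;5 -0.2 0 0 0 0 1;5 -0.2 0 0 0 0 1;5 -0.2 0 0 0 0 1;5 -0.2 0 0 0 0 1")

```text
time: 5.22
position: [0.5143, 0.0599, 0.1034]
tool_rot: [-2.386, -2.04, 0.004]
ft_force: [1.1, -0.3, -6.0]
grip_width: 0.134
grip_force: 45.0
```

Emit:
jog_arm(rows="5 -0.2 0 0 0 0 1;5 -0.2 0 0 0 0 1;4 -0.2 0 0 0 0 1;2.5 -0.1 0 0 0 0.045 1;0 0 0 0 0 0 1")

```text
time: 5.85
position: [0.5324, 0.2256, 0.1033]
tool_rot: [-2.426, -1.991, 0.003]
ft_force: [-0.9, -1.3, -6.7]
grip_width: 0.139
grip_force: 45.0
```

Run:
```python
from h import *
go((.5335,.2235,.10),-11.6)
a=shot('side')['img'][80:230,190:400];b=shot('top')['img'][130:270,160:340]
a=cv2.resize(a,(400,286),interpolation=2);b=cv2.resize(b,(400,311),interpolation=2)
o=np.zeros((311,800,3),np.uint8);o[:286,:400]=a;o[:,400:]=b
cv2.imwrite('pics/c4.png',o)
```

```text
at [0.5324 0.2256 0.1033] yaw -11.3 tiltz [-0.004  0.001 -1.   ] shift cm [-0.19  0.15  0.33] turn rad 0.006 q7 -0.85 w 0.139 F [-0.9 -1.3 -6.7] t 5.8
```

View pics/c4.png

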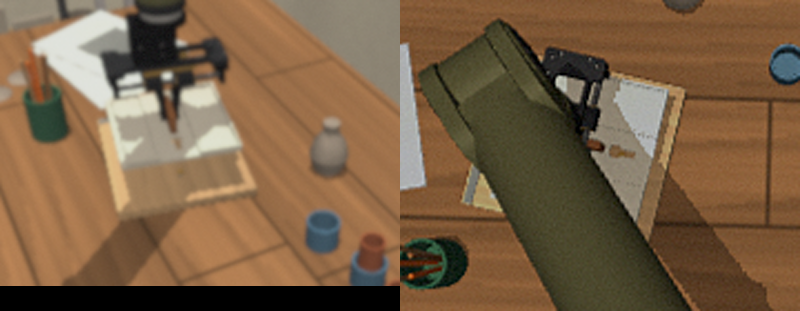

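The rack is held level above the board, and slot a is visible in the top view at about (258,199). I'll lower it until it's just clear of the screw heads, then measure.

Emit:
jog_arm(rows="-0.2 0.15 2 0 0 0.006 1;0 0 2 0 0 0 1;0 0 1 0 0 0 1;0 0 0 0 0 0 1;0 0 0 0 0 0 1")

```text
time: 6.58
position: [0.536, 0.2209, 0.056]
tool_rot: [2.439, 1.98, 0.002]
ft_force: [0.2, -0.2, -6.0]
grip_width: 0.132
grip_force: 45.0
```

Run:
```python
from h import *
go((.5335,.2235,.052),-11.6)
d=shot('top')
e=shot('side')
b=cv2.resize(d['img'][150:240,210:310],(450,405),interpolation=2)
a=cv2.resize(e['img'][120:210,230:330],(350,315),interpolation=2)
o=np.zeros((405,800,3),np.uint8);o[:315,450:]=a;o[:,:450]=b
cv2.imwrite('pics/c5.png',o)
# predicted pixels
O=np.array([.5335,.2235]);y=np.array([np.cos(np.radians(78.4)),np.sin(np.radians(78.4))]);x=np.array([y[1],-y[0]])
P,_,_=tool();zu=P[2]-.0157
for n,(rx,ry,rz) in dict(entry_a=(0,-.048,.005),lock_a=(0,-.070,.005),slotend=(0,-.0745,.005),cpp=(.096,-.098,.0),cmp=(-.096,-.098,.0)).items():
    p=[*(O+rx*x+ry*y),zu+rz];u=pix(d,p);v=pix(e,p);print(n,u.round(1),((u-[210,150])*4.5).round(0),v.round(1),((v-[230,120])*3.5+[450,0]).round(0))
```

```text
at [0.536  0.2209 0.056 ] yaw -11.9 tiltz [ 0.001  0.    -1.   ] shift cm [ 0.2 -0.3  0.4] turn rad -0.004 q7 -0.89 w 0.132 F [ 0.2 -0.2 -6. ] t 6.6
entry_a [258.6 199. ] [219. 221.] [284.  164.4] [639. 155.]
lock_a [265.5 200.7] [250. 228.] [285.4 168.6] [644. 170.]
slotend [267. 201.] [256. 229.] [285.7 169.4] [645. 173.]
cpp [282.1 173. ] [324. 103.] [317.6 170. ] [757. 175.]
cmp [267.  233.4] [256. 375.] [256.2 180.8] [542. 213.]
```

View pics/c5.png

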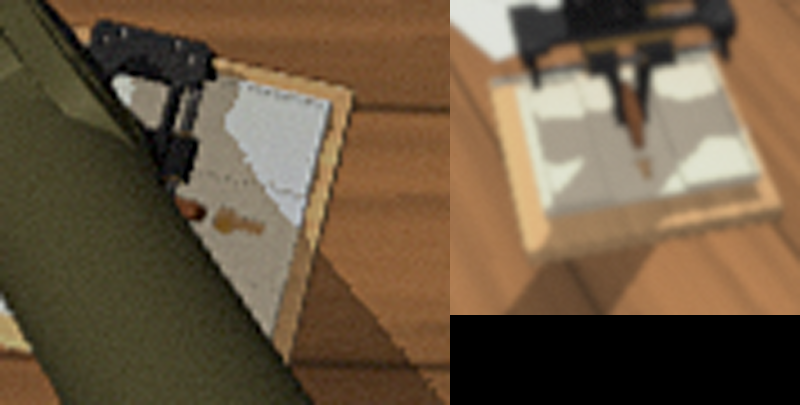

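Run:
```python
from h import *
d=shot('top');im=d['img'];hsv=cv2.cvtColor(im,cv2.COLOR_BGR2HSV);H,S,V=[hsv[...,i].astype(int) for i in range(3)]
P,M,_=tool();zu=P[2]-.0157
print(P.round(4),np.degrees(np.arctan2(M[1,1],M[0,1])).round(2))
th=np.radians(90+np.degrees(np.arctan2(M[1,1],M[0,1])));y=np.array([np.cos(th),np.sin(th)]);x=np.array([y[1],-y[0]])
m=(S>75);m2=np.zeros_like(m);m2[192:207,256:272]=m[192:207,256:272]
ys,xs=np.nonzero(m2)
w=np.array([onz(d,a,b,zu+.004)[:2]-P[:2] for a,b in zip(xs,ys)]);r=np.c_[w@x,w@y]*1000
print('slot rel TCP: n',len(r),'mean',r.mean(0).round(1),'y range',np.percentile(r[:,1],[0,5,95,100]).round(1),'x',np.percentile(r[:,0],[2,98]).round(1))
print(S[194:206,252:272]);print(V[194:206,252:272])
# -y edge of rack: white bright rows
for v in range(176,194,3):
    row=S[v]; u=[k for k in range(270,290) if row[k]<55]
    if u: q=onz(d,max(u)+.5,v,zu+.005)[:2]-P[:2];print(v,max(u),(q@x*1000).round(1),(q@y*1000).round(1))
```

```text
[0.5361 0.2208 0.0563] -11.85
slot rel TCP: n 46 mean [ -0.6 -55.7] y range [-75.4 -73.5 -42.7 -41.1] x [-8.5  7.3]
[[100  69  51  44  53  49  49  47  52  47  50  50  54  49  51  51  56  54
   33   4]
 [191 148  78  58  50  50  48  44  46  46  51  42  51  51  55  52  48  50
   58  37]
 [193 169 204  74  45  47  67  97  84  82  60  48  49  45  48  49  47  53
   49  59]
 [175 194 193  89  46  50 107 129 122 125  88  40  44  43  44  50  46  53
   52  51]
 [255 255 255  61  43  55 137 169 164 134 113  81  69  59  40  41  43  50
   55  51]
 [ 39  62  67  51  39  94 172 187 169 151 131 127 127 117 107  84  82  53
   50  55]
 [ 50  47  48  44  47  86 185 196 194 151 121 126 134 143 134 144  88  53
   45  54]
 [ 85  55  44  53  43  49  84 112 152 102  59  71  72 112 124 153  82  45
   51  49]
 [167  87  54  56  44  43  47  51  53  53  41  49  49  56  56  62  49  50
   47  51]
 [ 95 231  53  49  55  50  44  51  48  50  46  48  43  46  40  47  49  48
   54  44]
 [162  98  77  50  46  49  50  48  47  55  46  50  51  53  49  45  53  45
   56  48]
 [106 105  88  69  54  49  53  52  48  46  53  53
[... 471 characters left out ...]
 103 139 155 103 110 112 118 110 117 122 116 124 119 112 130 148
  144 143]
 [107 145 139 150 146 122 110 117 112 113 120 123 120 118 120 110 136 144
  142 142]
 [ 39  97 145 144 141 141 127 128 111 127 138 136 138 130 125 115 133 147
  140 140]
 [ 26  41 114 140 140 142 140 141 135 140 144 147 141 141 141 139 141 144
  148 135]
 [ 35  21  63 140 145 143 140 146 138 143 139 142 141 144 145 146 141 139
  142 140]
 [ 33  34  30 101 143 141 143 139 142 138 139 143 139 144 141 143 144 146
  146 143]
 [ 41  39  29  37 100 145 144 142 139 143 145 136 141 144 146 142 140 139
  141 144]]
176 282 83.6 -99.8
179 281 73.8 -99.1
182 280 64.0 -98.3
185 279 54.2 -97.6
188 279 45.1 -99.9
191 278 35.4 -99.2
```

Emit:
jog_arm(rows="0.3 -0.25 0 0 0 -0.004 1;0 0 0 0 0 0 1;0 0 0 0 0 0 1;0 0 0 0 0 0 1")

```text
time: 7.22
position: [0.5338, 0.2239, 0.0555]
tool_rot: [2.435, 1.985, -0.0]
ft_force: [0.5, -0.5, -6.4]
grip_width: 0.136
grip_force: 45.0
```

```bash
cat > slot.py <<'E'
from h import *
d=shot('top');im=d['img'];hsv=cv2.cvtColor(im,cv2.COLOR_BGR2HSV);H,S,V=[hsv[...,i].astype(int) for i in range(3)]
P,M,s=tool();zu=P[2]-.0157;a=np.degrees(np.arctan2(M[1,1],M[0,1]))
print(P.round(4),a.round(2),s['ft_force'].round(1))
th=np.radians(90+a);y=np.array([np.cos(th),np.sin(th)]);x=np.array([y[1],-y[0]])
m2=np.zeros_like(S);m2[192:207,255:272]=(S>75)[192:207,255:272]
n,l,st,c=cv2.connectedComponentsWithStats(m2.astype(np.uint8));i=l[199,260] or 1
ys,xs=np.nonzero(l==i)
w=np.array([onz(d,a,b,zu+.004)[:2]-P[:2] for a,b in zip(xs,ys)]);r=np.c_[w@x,w@y]*1000
print('slot rel TCP n',len(r),r.mean(0).round(1),'y',r[:,1].min().round(1),r[:,1].max().round(1))
for v in range(176,194,3):
    u=[k for k in range(268,290) if S[v][k]<55]
    if u: q=onz(d,max(u)+.5,v,zu+.005)[:2]-P[:2];print(v,(q@y*1000).round(1),end=' ')
print();print(S[195:204,253:270])
O=np.array([.5379,.2451])
print('TCP minus boardO, board xy mm', ((P[:2]-O)@x*1000).round(1),((P[:2]-O)@y*1000).round(1))
E
python3 slot.py
```

```text
[0.5338 0.2238 0.0554] -11.64 [ 0.  -0.5 -5.7]
slot rel TCP n 42 [ -0.4 -57. ] y -75.5 -42.6
176 -99.4 179 -98.7 182 -97.9 185 -100.2 188 -99.4 191 -98.7 
[[ 54  42  47  45  44  45  47  52  51  48  50  56  53  51  49  52  60]
 [104  65  44  50  47  58  41  41  41  48  52  46  48  47  50  50  55]
 [255 110  47  42  63 106 102  85  72  42  50  46  53  42  45  53  47]
 [248  94  44  57 120 147 173 162 120  46  37  44  53  48  41  50  50]
 [255  69  47  54 131 165 182 187 148 109  86  85  64  57  48  48  51]
 [ 43  52  49  72 140 165 179 177 141 137 134 129 118 112  89  45  53]
 [ 51  42  45  53 132 148 172 197 126 112 130 135 135 142 113  48  53]
 [ 49  47  50  41  56  74  78  59  49  52  53  70  96 125  79  49  46]
 [ 50  50  50  43  45  46  57  43  47  44  48  57  53  57  51  48  48]]
TCP minus boardO, board xy mm 0.3 -21.7
```

Head a is centred in its entry to within 1 mm. Now I'll lower it.

Emit:
jog_arm(rows="0.05 0 0.6 0 0 0 1;0 0 0.5 0 0 0 1;0 0 0.3 0 0 0 1;0 0 0 0 0 0 1")

```text
time: 7.78
position: [0.5336, 0.2243, 0.041]
tool_rot: [-2.435, -1.985, 0.001]
ft_force: [-0.4, -0.2, -6.1]
grip_width: 0.132
grip_force: 45.0
```

Emit:
jog_arm(rows="0 0 0.3 0 0 0 1;0 0 0.2 0 0 0 1;0 0 0.1 0 0 0 1;0 0 0 0 0 0 1")

```text
time: 8.28
position: [0.5338, 0.2244, 0.0354]
tool_rot: [2.435, 1.985, -0.0]
ft_force: [-0.3, -0.4, -6.1]
grip_width: 0.136
grip_force: 45.0
```

```bash
python3 slot.py
```

```text
[0.5339 0.2244 0.0355] -11.63 [-0.7  0.3 -5. ]
slot rel TCP n 40 [ -0.7 -55.9] y -73.8 -41.1
176 -100.4 179 -99.7 182 -98.9 185 -98.2 188 -100.4 191 -99.7 
[[ 43  46  48  50  50  52  47  45  56  47  53  45  47  55  50  48  52]
 [ 98  58  47  51  53  45  44  44  44  50  57  44  52  49  42  53  56]
 [212 111  58  51  38  36  68  54  41  48  45  52  55  51  55  50  51]
 [182 255  89  44  57 106 148 124 107  73  46  47  49  45  45  46  49]
 [199 226  68  42  56 165 188 180 156 130  57  40  41  47  53  42  42]
 [147 103  48  45  94 188 186 179 149 137 115 102  81  83  61  59  50]
 [ 71  52  49  46  72 145 166 168 132 136 134 130 135 140 123  74  49]
 [ 75  53  42  43  54 113 144 149  98  78 110 110 138 134 153  53  43]
 [223  70  49  50  48  55  59  72  54  40  61  60  51  71  93  52  53]]
TCP minus boardO, board xy mm 0.2 -21.0
```

No contact force, and the underside is already below the head tops, so both heads are through. I'll settle it and slide.

Emit:
jog_arm(rows="0 0 0.1 0 0 0 1;0 0 0.05 0 0 0 1;0 0 0 0 0 0 1")

```text
time: 8.7
position: [0.5338, 0.2244, 0.034]
tool_rot: [2.435, 1.985, -0.0]
ft_force: [-0.0, 0.2, -5.6]
grip_width: 0.138
grip_force: 45.0
```

Emit:
jog_arm(rows="0.4 0 0 0 0 0 1;0.5 0 0 0 0 0 1;0.5 0 0 0 0 0 1;0 0 0 0 0 0 1")

```text
time: 9.2
position: [0.5366, 0.2392, 0.0341]
tool_rot: [-2.434, -1.986, -0.001]
ft_force: [-0.1, -0.1, -6.7]
grip_width: 0.133
grip_force: 45.0
```

Emit:
jog_arm(rows="0.3 0 0 0 0 0 1;0.3 0 0 0 0 0 1;0.1 0 0 0 0 0 1;0 0 0 0 0 0 1;0 0 0 0 0 0 1")

```text
time: 9.82
position: [0.5381, 0.2448, 0.034]
tool_rot: [2.435, 1.985, -0.0]
ft_force: [0.4, -0.3, -6.6]
grip_width: 0.132
grip_force: 45.0
```

```bash
python3 slot.py
```

```text
[0.5381 0.2448 0.034 ] -11.64 [ 0.1  0.6 -5.7]
slot rel TCP n 24 [  0.2 -64.2] y -74.6 -53.3
176 -99.6 179 -98.9 182 -98.1 185 -100.4 188 -99.7 191 -99.0 
[[ 45  44  45  49  51  47  50  54  51  43  55  53  55  32   7  11   7]
 [ 84  85  60  45  46  52  48  50  51  46  45  53  51  57  34   9  11]
 [139 126 123  75  45  39  39  43  45  53  52  50  50  48  65  35  14]
 [129 125 132 112  80  75 102 100  49  42  48  50  50  40  52  58  18]
 [139 125 128 135 132 159 204 192  96  55  47  47  51  52  51  53  15]
 [143 134 137 129 144 200 187 208 137  48  47  54  53  54  50  46  52]
 [104 100  61  53  75  82 151 157 103  50  48  50  51  44  51  44  65]
 [ 57  58  48  44  49  48  55  52  51  48  42  48  54  43  51  42  86]
 [ 45  49  43  52  50  48  43  47  48  54  49  48  44  48  51  42 119]]
TCP minus boardO, board xy mm 0.3 -0.2
```

Emit:
jog_arm(rows="0 0 0.05 0 0 0 1;0.1 0 0 0 0 0 1;0 0 0 0 0 0 1")

```text
time: 10.25
position: [0.5384, 0.2454, 0.0338]
tool_rot: [2.435, 1.984, -0.001]
ft_force: [-1.7, -3.1, 0.8]
grip_width: 0.136
grip_force: 45.0
```

Emit:
jog_arm(rows="0.1 0 0 0 0 0 1;0 0 0 0 0 0 1")

```text
time: 10.5
position: [0.5389, 0.2465, 0.0338]
tool_rot: [2.435, 1.984, -0.0]
ft_force: [-1.3, -4.0, 0.0]
grip_width: 0.13
grip_force: 45.0
```

Emit:
jog_arm(rows="0.1 0 0 0 0 0 1;0 0 0 0 0 0 1")

```text
time: 10.75
position: [0.5392, 0.2474, 0.0338]
tool_rot: [2.435, 1.984, 0.0]
ft_force: [-1.3, -5.5, 1.8]
grip_width: 0.134
grip_force: 45.0
```

Emit:
jog_arm(rows="0.1 0 0 0 0 0 1;0 0 0 0 0 0 1")

```text
time: 11.0
position: [0.5394, 0.2482, 0.0338]
tool_rot: [2.435, 1.984, -0.0]
ft_force: [-1.8, -6.3, 2.7]
grip_width: 0.137
grip_force: 45.0
```

Emit:
jog_arm(rows="0.05 0 0 0 0 0 1;0 0 0 0 0 0 1")

```text
time: 11.25
position: [0.5394, 0.2482, 0.0338]
tool_rot: [2.435, 1.983, -0.002]
ft_force: [-2.1, -7.1, 2.2]
grip_width: 0.132
grip_force: 45.0
```

Contact at the slot ends. I'll back off about 1 mm and release.

Emit:
jog_arm(rows="-0.15 0 0 0 0 0 1;0 0 0 0 0 0 1;0 0 0 0 0 0 -0.2;0 0 0 0 0 0 -0.2;0 0 0 0 0 0 -0.2")

```text
time: 11.88
position: [0.5386, 0.2489, 0.0337]
tool_rot: [-2.434, -1.986, -0.001]
ft_force: [0.7, 0.0, 0.2]
grip_width: 0.391
grip_force: 0.0
```

Emit:
jog_arm(rows="0 0 -4 0 0 0 -0.2;0 0 -6 0 0 0 -0.2;-4 0 -3 0 0 0 -1;-6 0 0 0 0 0 -1;-6 0 0 0 0 0 -1")

```text
time: 12.5
position: [0.5064, 0.0904, 0.1641]
tool_rot: [2.433, 1.986, 0.002]
ft_force: [1.1, -0.8, 0.1]
grip_width: 0.855
grip_force: 0.0
```

Emit:
jog_arm(rows="-6 0 0 0 0 0 -1;-6 0 0 0 0 0 -1;-6 0 0 0 0 0 -1;0 0 0 0 0 0 -1")

```text
time: 13.0
position: [0.469, -0.0903, 0.1635]
tool_rot: [2.443, 1.973, -0.002]
ft_force: [-1.0, 1.9, -0.2]
grip_width: 1.001
grip_force: 0.0
```

```bash
cat > pots.py <<'E'
from h import *
def pots(d=None):
    d=d or shot('top');hsv=cv2.cvtColor(d['img'],cv2.COLOR_BGR2HSV);H,S,V=[hsv[...,i].astype(int) for i in range(3)]
    roi=np.zeros(H.shape,bool);roi[90:270,180:425]=1
    for nm,m,z in (('blue',(H>95)&(H<115)&(S>90)&roi,.045),('terra',((H<9)|(H>172))&(S>110)&(V<200)&roi,.085)):
        n,l,st,c=cv2.connectedComponentsWithStats(cv2.morphologyEx(m.astype(np.uint8),cv2.MORPH_CLOSE,np.ones((2,2))))
        for i in range(1,n):
            if st[i,4]<20: continue
            cnt,_=cv2.findContours((l==i).astype(np.uint8),cv2.RETR_EXTERNAL,cv2.CHAIN_APPROX_NONE)
            (u,v),r=cv2.minEnclosingCircle(cnt[0]);print(nm,st[i,4],np.round([u,v,r],1),onz(d,u,v,z).round(4))
if __name__=='__main__':
    P,_,_=tool();print(P);d=shot('top');pots(d)
    e=shot('side')
    a=cv2.resize(e['img'][120:280,220:420],(400,320),interpolation=2);b=cv2.resize(d['img'][140:260,190:290],(400,480),interpolation=2)
    o=np.zeros((480,800,3),np.uint8);o[:320,:400]=a;o[:,400:]=b;cv2.imwrite('pics/c6.png',o)
E
python3 pots.py
```

```text
[ 0.46900561 -0.09031236  0.1634681 ]
blue 218 [335.  159.6   8.6] [ 0.654  -0.0551  0.045 ]
blue 72 [366.8 156.9   8.4] [ 0.6655 -0.1541  0.045 ]
blue 78 [395.3 164.4   8.7] [ 0.6444 -0.2434  0.045 ]
terra 102 [368.6 153.9   7.3] [ 0.6656 -0.1544  0.085 ]
terra 100 [397.5 161.    7.6] [ 0.6463 -0.2419  0.085 ]
```

View pics/c6.png

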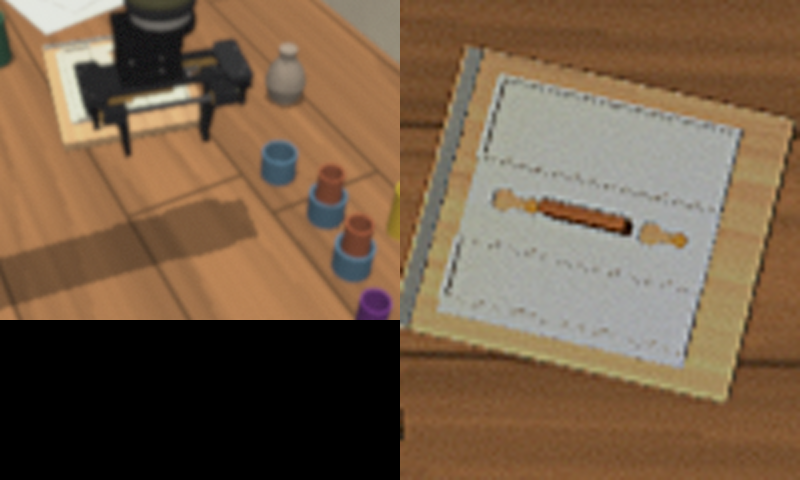

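Both screws sit at the slot ends, so the rack is locked. The pots haven't moved, with slim rims at top-view (369,154) and (398,161). Next I'll fit the rack pose and work out the grasp moves.

Run:
```python
from h import *
d=shot('top');hsv=cv2.cvtColor(d['img'],cv2.COLOR_BGR2HSV);S=hsv[...,1].astype(int);V=hsv[...,2]
m=np.zeros(S.shape,np.uint8);m[150:240,200:280]=((S<60)&(V>120))[150:240,200:280]
n,l,st,c=cv2.connectedComponentsWithStats(m);i=1+st[1:,4].argmax()
cnt,_=cv2.findContours((l==i).astype(np.uint8),0,1);r=cv2.minAreaRect(max(cnt,key=len));w=np.array([onz(d,*p,.026)[:2] for p in cv2.boxPoints(r)])
print(st[i,4],w.round(4).tolist(),w.mean(0).round(4))
go((.667,-.154,.16),-11.6); go((.667,-.154,.058),-11.6)
```

```text
3643 [[0.4643, 0.3631], [0.6559, 0.3294], [0.6132, 0.132], [0.4229, 0.1693]] [0.5391 0.2484]
at [ 0.4706 -0.0838  0.1637] yaw -11.6 tiltz [ 0.001  0.001 -1.   ] shift cm [-2.95 20.65  0.38] turn rad 0.001 q7 -0.09 w 0.997 F [-0.9 -0.4  0.6] t 13.2
at [ 0.4706 -0.0838  0.1637] yaw -11.6 tiltz [ 0.001  0.001 -1.   ] shift cm [-2.95 20.65 10.58] turn rad 0.001 q7 -0.09 w 0.997 F [-0.9 -0.4  0.6] t 13.2
```

Emit:
jog_arm(rows="-0.6 4.1 0 0 0 0 -1;-0.6 4.1 0 0 0 0 -1;-0.6 4.1 0 0 0 0 -1;-0.6 4.1 0 0 0 0 -1;-0.55 4.2 0 0 0 0 -1")

```text
time: 13.78
position: [0.6681, -0.1531, 0.1634]
tool_rot: [-2.431, -1.988, -0.002]
ft_force: [-0.2, 0.3, 0.0]
grip_width: 1.002
grip_force: 0.0
```

Emit:
jog_arm(rows="0 0 0 0 0 0 -1;0 0 0 0 0 0 -1")

```text
time: 14.02
position: [0.666, -0.1529, 0.1632]
tool_rot: [-2.431, -1.987, -0.001]
ft_force: [0.5, 0.0, -0.1]
grip_width: 1.001
grip_force: 0.0
```

Run:
```python
from h import *
go((.667,-.154,.058),-11.6)
a=shot('side')['img'][140:300,300:460];b=shot('top')['img'][100:220,300:460]
a=cv2.resize(a,(400,400),interpolation=2);b=cv2.resize(b,(400,300),interpolation=2)
o=np.zeros((400,800,3),np.uint8);o[:,:400]=a;o[:300,400:]=b
cv2.imwrite('pics/c7.png',o)
```

```text
at [ 0.666  -0.1529  0.1632] yaw -11.5 tiltz [-0.001  0.002 -1.   ] shift cm [-0.11  0.13 10.52] turn rad 0.002 q7 -0.19 w 1.001 F [ 0.5  0.  -0.1] t 14.0
```

View pics/c7.png

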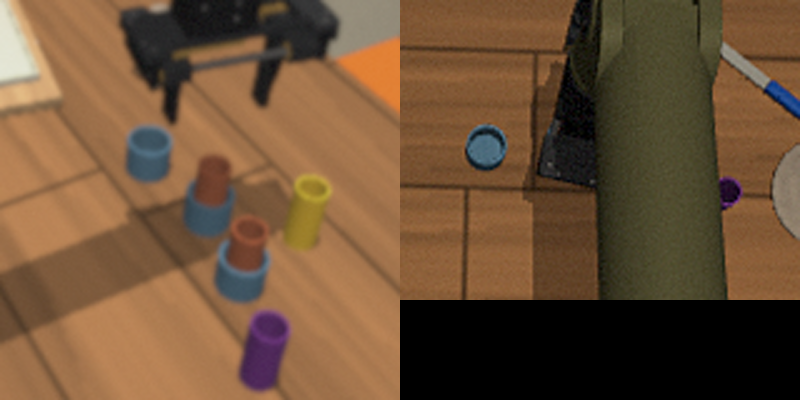

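The fingers are above the first slim pot. Descend, grip and lift.

Emit:
jog_arm(rows="-0.1 0.1 3 0 0 0 -1;0 0 3 0 0 0 -1;0 0 3 0 0 0 -1;0 0 1.5 0 0 0 -1;0 0 0 0 0 0 -1")

```text
time: 14.75
position: [0.6659, -0.1564, 0.0581]
tool_rot: [-2.434, -1.985, 0.002]
ft_force: [1.8, -0.1, 0.5]
grip_width: 0.999
grip_force: 0.0
```

Emit:
jog_arm(rows="0 0 0 0 0 0 1;0 0 0 0 0 0 1;0 0 0 0 0 0 1;0 0 0 0 0 0 1;0 0 0 0 0 0 1", force=15)

```text
time: 15.38
position: [0.6672, -0.1568, 0.0589]
tool_rot: [2.434, 1.984, 0.001]
ft_force: [0.4, -0.1, -0.2]
grip_width: 0.518
grip_force: 0.4
```

Emit:
jog_arm(rows="0 0 -2 0 0 0 1;0 0 -4 0 0 0 1;0 0 -4 0 0 0 1;0 0 -4 0 0 0 1;0 0 0 0 0 0 1")

```text
time: 16.0
position: [0.669, -0.1565, 0.204]
tool_rot: [2.43, 1.981, 0.008]
ft_force: [0.5, -0.2, -2.6]
grip_width: 0.399
grip_force: 14.7
```

```bash
cat >> h.py <<'E'
OR=np.array([.5388,.247]);YA=np.radians(78.3);yb=np.array([np.cos(YA),np.sin(YA)]);xb=np.array([yb[1],-yb[0]])
def rk(x,y,z): return (*(OR+x*xb+y*yb),z)
E
python3 - <<'E'
from h import *
go(rk(-.06,.05,.19),-11.7)
a=shot('side')['img'][100:300,270:470];cv2.imwrite('pics/c8.png',cv2.resize(a,(400,400),interpolation=2))
E
```

```text
at [ 0.669  -0.1565  0.204 ] yaw -11.6 tiltz [ 0.008 -0.002 -1.   ] shift cm [ 41.9  -26.89   1.18] turn rad 0.001 q7 -0.18 w 0.399 F [ 0.5 -0.2 -2.6] t 16.0
```

View pics/c8.png

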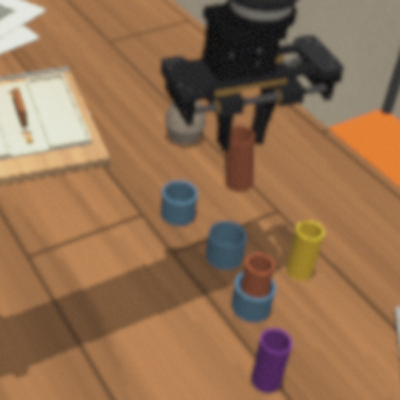

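Slim pot 1 is out and its wide pot stayed behind. The tips sit about 30 mm below its rim. I'll carry it to the narrow row.

Emit:
jog_arm(rows="4.66 -2.99 0 0 0 0 1;4.66 -2.99 0 0 0 0 1;4.66 -2.99 0 0 0 0 1;4.66 -2.99 0 0 0 0 1;4.66 -2.99 0 0 0 0 1")

```text
time: 16.68
position: [0.5653, 0.1029, 0.1971]
tool_rot: [-2.434, -1.984, 0.004]
ft_force: [-0.2, -0.2, -0.4]
grip_width: 0.406
grip_force: 14.7
```

Emit:
jog_arm(rows="4.66 -2.99 0 0 0 0 1;4.66 -2.99 0 0 0 0 1;4.66 -2.99 0 0 0 0 1;4.66 -2.99 0 0 0 0 1;0 0 0 0 0 0 1")

```text
time: 17.3
position: [0.4829, 0.3138, 0.1976]
tool_rot: [-2.422, -1.995, 0.003]
ft_force: [-0.2, -0.8, -1.6]
grip_width: 0.402
grip_force: 14.7
```

Emit:
jog_arm(rows="0 0 3 0 0 0 1;0 0 3 0 0 0 1;0 0 2 0 0 0 1;0 0 0 0 0 0 1;0 0 0 0 0 0 1")

```text
time: 17.92
position: [0.4883, 0.3086, 0.1193]
tool_rot: [2.435, 1.985, 0.002]
ft_force: [-0.2, 1.3, -0.9]
grip_width: 0.405
grip_force: 14.7
```

Run:
```python
from h import *
go(rk(-.06,.05,.077),-11.7)
a=shot('side')['img'][70:230,180:340];b=shot('top')['img'][130:250,170:330]
a=cv2.resize(a,(400,400),interpolation=2);b=cv2.resize(b,(400,300),interpolation=2)
o=np.zeros((400,800,3),np.uint8);o[:,:400]=a;o[:300,400:]=b
cv2.imwrite('pics/c9.png',o)
```

```text
at [0.4883 0.3086 0.1193] yaw -11.6 tiltz [ 0.001  0.001 -1.   ] shift cm [-0.01  0.19  4.23] turn rad 0.001 q7 -1.02 w 0.405 F [-0.2  1.3 -0.9] t 17.9
```

View pics/c9.png

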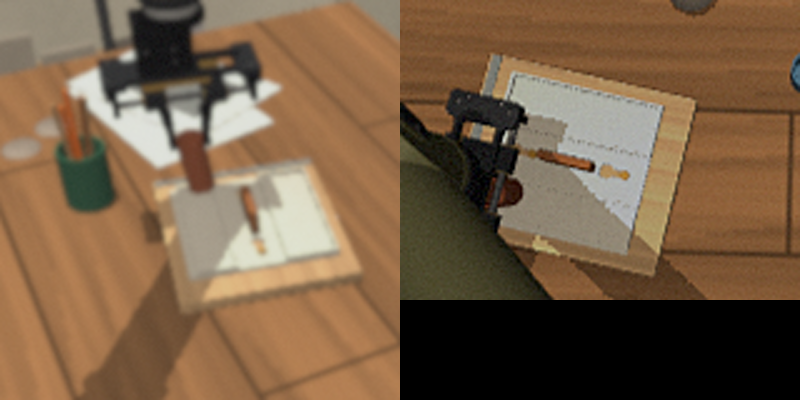

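The pot hangs upright over the narrow row. Lower it.

Emit:
jog_arm(rows="0 0.2 2 0 0 0 1;0 0 1 0 0 0 1;0 0 0.4 0 0 0 1;0 0 0 0 0 0 1")

```text
time: 18.52
position: [0.4885, 0.3125, 0.0881]
tool_rot: [-2.43, -1.987, -0.005]
ft_force: [-9.1, 1.0, 23.5]
grip_width: 0.421
grip_force: 15.5
```

Emit:
jog_arm(rows="0 0 0.3 0 0 0 1;0 0 0.2 0 0 0 1;0 0 0 0 0 0 1")

```text
time: 18.9
position: [0.4892, 0.3133, 0.0843]
tool_rot: [-2.43, -1.987, -0.009]
ft_force: [-9.5, 0.7, 28.5]
grip_width: 0.42
grip_force: 15.8
```

Emit:
jog_arm(rows="0 0 0.2 0 0 0 1;0 0 0.1 0 0 0 1;0 0 0 0 0 0 1")

```text
time: 19.27
position: [0.4903, 0.3131, 0.0817]
tool_rot: [-2.431, -1.987, -0.011]
ft_force: [-8.8, 0.8, 27.0]
grip_width: 0.428
grip_force: 15.9
```

Run:
```python
from h import *
a=shot('side')['img'][90:190,220:320];b=shot('top')['img'][150:250,180:280]
a=cv2.resize(a,(400,400),interpolation=2);b=cv2.resize(b,(400,400),interpolation=2)
cv2.imwrite('pics/c10.png',np.hstack([a,b]))
go(rk(-.06,.055,.0817))
```

```text
at [0.4903 0.3131 0.0817] yaw -11.5 tiltz [ 0.005  0.006 -1.   ] shift cm [ 0.01  0.09 -0.  ] turn rad 0.0 q7 -1.05 w 0.427 F [-9.   1.4 28.4] t 19.4
```

View pics/c10.png

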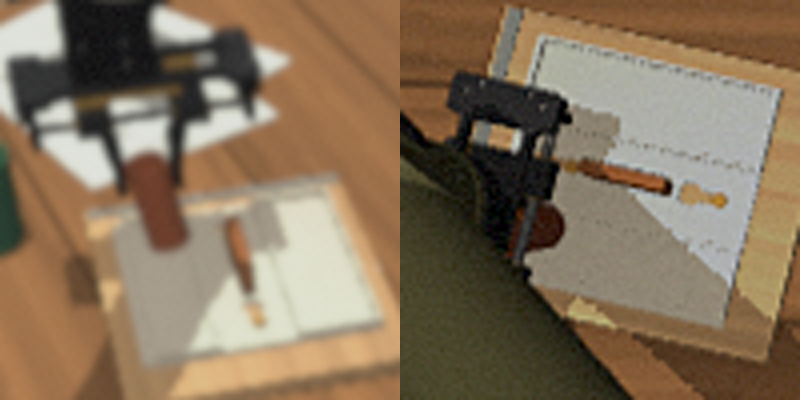

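Run:
```python
from h import *
d=shot('side')
P,_,_=tool()
for z in (.103,.023):print(z,((pix(d,[P[0],P[1],z])-[220,90])*4).round(0))
hsv=cv2.cvtColor(d['img'],cv2.COLOR_BGR2HSV)
H,S,V=[hsv[...,i].astype(int) for i in range(3)]
m=((H<8)|(H>172))&(S>110)
for v in range(126,156,2):
    u=[k for k in range(245,272) if m[v,k]]
    if u:print(v,min(u),max(u),end=' | ')
print()
# lip edges of slim row ends in side view
for nm,(x,y) in dict(in_p=(-.038,.093),in_m=(-.038,-.093),out_p=(-.082,.093)).items():print(nm,((pix(d,rk(x,y,.029))-[220,90])*4).round(0))
```

```text
0.103 [147. 162.]
0.023 [158. 242.]

in_p [177. 208.]
in_m [215. 338.]
out_p [126. 215.]
```

The pot's bottom is about 6 mm too far +x, so it's standing on the inner lip. I'll lift it and shift it.

Emit:
jog_arm(rows="0 0 -1 0 0 0 1;0 0 -1 0 0 0 1;0 0 0 0 0 0 1;0 0 0 0 0 0 1")

```text
time: 19.92
position: [0.4895, 0.3073, 0.0957]
tool_rot: [-2.436, -1.984, 0.002]
ft_force: [-0.5, -0.1, -2.6]
grip_width: 0.426
grip_force: 14.3
```

```bash
cat > lean.py <<'E'
from h import *
d=shot('side');P,_,_=tool();h=cv2.cvtColor(d['img'],cv2.COLOR_BGR2HSV);H,S,V=[h[...,i].astype(int) for i in range(3)]
go(rk(-.06,.055,.08))
c=pix(d,[P[0],P[1],P[2]-.02]);v0=int(c[1]);x0=int(c[0])
for v in range(v0-8,v0+22,3):
    u=[k for k in range(x0-16,x0+16) if S[v,k]>105 and V[v,k]<130 and (H[v,k]<12 or H[v,k]>170)]
    if u:
        z=np.interp(v,[pix(d,[P[0],P[1],P[2]-.07])[1],pix(d,[P[0],P[1],P[2]])[1]][::1],[P[2]-.07,P[2]]) if 0 else None
        zs=np.linspace(P[2]-.09,P[2]+.03,50);vs=[pix(d,[P[0],P[1],z])[1] for z in zs];z=np.interp(-v,-np.array(vs),zs)
        print(v,min(u),max(u),(min(u)+max(u))/2,'axis exp',pix(d,[P[0],P[1],z])[0].round(1),'z~',z.round(3))
E
python3 lean.py
```

```text
at [0.4894 0.3074 0.0957] yaw -11.7 tiltz [-0.001 -0.001 -1.   ] shift cm [0.59 0.06 1.57] turn rad 0.0 q7 -1.04 w 0.425 F [-0.   0.  -0.9] t 20.0
130 251 262 256.5 axis exp 257.0 z~ 0.108
133 252 263 257.5 axis exp 257.4 z~ 0.097
136 253 263 258.0 axis exp 257.8 z~ 0.085
139 255 264 259.5 axis exp 258.2 z~ 0.073
142 256 264 260.0 axis exp 258.6 z~ 0.062
145 257 265 261.0 axis exp 259.0 z~ 0.05
148 258 264 261.0 axis exp 259.4 z~ 0.037
```

Emit:
jog_arm(rows="0.3 -0.35 0 0 0 0 1;0 0 0.6 0 0 0 1;0 0 0.4 0 0 0 1;0 0 0 0 0 0 1;0 0 0 0 0 0 1")

```text
time: 20.6
position: [0.4869, 0.3116, 0.0865]
tool_rot: [2.435, 1.985, -0.0]
ft_force: [0.2, -1.0, -1.3]
grip_width: 0.426
grip_force: 14.3
```

Emit:
jog_arm(rows="0 0 0.3 0 0 0 1;0 0 0.2 0 0 0 1;0 0 0 0 0 0 1")

```text
time: 20.98
position: [0.4871, 0.312, 0.082]
tool_rot: [2.435, 1.985, 0.001]
ft_force: [-1.4, 0.3, 1.7]
grip_width: 0.429
grip_force: 14.5
```

Emit:
jog_arm(rows="0 0 0.2 0 0 0 1;0 0 0 0 0 0 1")

```text
time: 21.22
position: [0.4872, 0.313, 0.0814]
tool_rot: [2.435, 1.986, 0.004]
ft_force: [-3.4, -0.6, 10.0]
grip_width: 0.429
grip_force: 14.9
```

Emit:
jog_arm(rows="0 0 0.15 0 0 0 1;0 0 0 0 0 0 1")

```text
time: 21.48
position: [0.4877, 0.3137, 0.0812]
tool_rot: [2.434, 1.986, 0.006]
ft_force: [-4.3, -0.3, 15.8]
grip_width: 0.428
grip_force: 15.5
```

```bash
python3 lean.py
```

```text
at [0.4877 0.3137 0.0812] yaw -11.6 tiltz [ 0.003  0.002 -1.   ] shift cm [0.   0.36 0.12] turn rad 0.0 q7 -1.06 w 0.425 F [-3.9 -0.9 14.8] t 21.5
133 250 261 255.5 axis exp 256.3 z~ 0.094
136 250 263 256.5 axis exp 256.7 z~ 0.082
139 253 262 257.5 axis exp 257.1 z~ 0.07
142 254 263 258.5 axis exp 257.6 z~ 0.058
145 255 263 259.0 axis exp 258.0 z~ 0.046
148 256 264 260.0 axis exp 258.4 z~ 0.034
151 258 263 260.5 axis exp 258.8 z~ 0.022
```

The bottom is at z≈0.022, which is the rack floor, so the pot is standing. Release.

Emit:
jog_arm(rows="0 0 -0.2 0 0 0 1;0 0 0 0 0 0 -0.3;0 0 0 0 0 0 -0.3;0 0 0 0 0 0 -0.3")

```text
time: 22.02
position: [0.4868, 0.3113, 0.0795]
tool_rot: [-2.435, -1.985, 0.001]
ft_force: [0.3, 0.0, -0.2]
grip_width: 0.629
grip_force: 0.0
```

Emit:
jog_arm(rows="0 0 -2 0 0 0 -0.3;0 0 -4 0 0 0 -0.3;0 0 -6 0 0 0 -0.5;0 0 0 0 0 0 -1;0 0 0 0 0 0 -1")

```text
time: 22.65
position: [0.487, 0.3116, 0.2008]
tool_rot: [2.435, 1.984, 0.001]
ft_force: [-0.7, -0.4, -0.0]
grip_width: 0.892
grip_force: 0.0
```

Run:
```python
from h import *
import pots
d=shot('side');a=d['img'][90:190,220:320]
a=cv2.resize(a,(400,400),interpolation=2)
b=cv2.resize(shot('top')['img'][150:250,180:280],(400,400),interpolation=2)
cv2.imwrite('pics/c11.png',np.hstack([a,b]))
h=cv2.cvtColor(d['img'],cv2.COLOR_BGR2HSV);H,S,V=[h[...,i].astype(int) for i in range(3)]
go((.648,-.242,.19),-11.6)
```

```text
at [0.4864 0.311  0.1991] yaw -11.6 tiltz [-0.002 -0.001 -1.   ] shift cm [-50.9   26.98   0.95] turn rad -0.001 q7 -0.98 w 0.961 F [-0.   0.4 -0.7] t 22.8
```

View pics/c11.png

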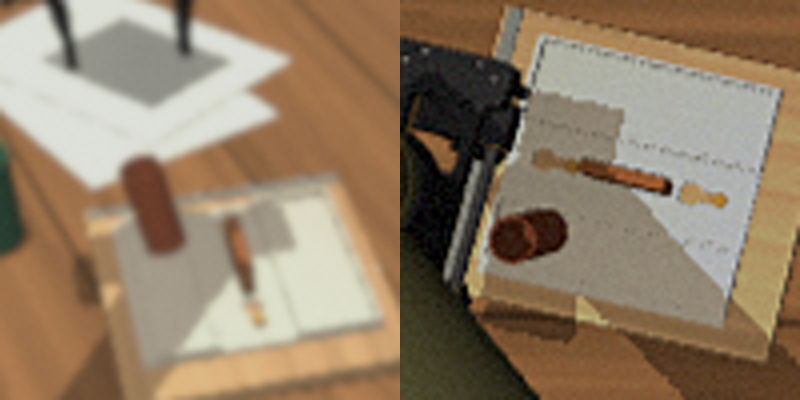

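Run:
```python
from h import *
t=shot('top');d=shot('side')
for y in (.05,.055,.06):
  for z in (.103,.023):print(y,z,'top',((pix(t,rk(-.06,y,z))-[180,150])*4).round(0),'side',((pix(d,rk(-.06,y,z))-[220,90])*4).round(0))
p=onz(t,180+514/4,150+240/4,.103);q=onz(t,180+547/4,150+230/4,.023)
for w in(p,q):print(w.round(4),((w[:2]-OR)@xb).round(4),((w[:2]-OR)@yb).round(4))
```

```text
0.05 0.103 top [118. 228.] side [149. 165.]
0.05 0.023 top [147. 238.] side [160. 245.]
0.055 0.103 top [112. 226.] side [148. 161.]
0.055 0.023 top [141. 236.] side [159. 242.]
0.06 0.103 top [105. 225.] side [147. 158.]
0.06 0.023 top [135. 235.] side [158. 239.]
[0.4894 0.021  0.103 ] -0.0025 -0.2314
[ 0.5048 -0.0024  0.023 ] 0.0173 -0.2511
```

Comparing against projections, the rim is about 10 mm too far -x and the bottom about 5 mm too far +x. So the pot leans with one edge on the inner lip. I'll regrasp lower, close fully and straighten it.

Emit:
jog_arm(rows="0 0 5 0 0 0 -0.7;0 0 5 0 0 0 -0.7;0 0 3 0 0 0 -0.7;0 0 1.3 0 0 0 -0.7;0 0 0 0 0 0 -0.7")

```text
time: 23.48
position: [0.4864, 0.3115, 0.0564]
tool_rot: [-2.434, -1.985, 0.003]
ft_force: [-0.3, 0.2, 1.0]
grip_width: 0.847
grip_force: 0.0
```

Emit:
jog_arm(rows="0 0 0 0 0 0 1;0 0 0 0 0 0 1;0 0 0 0 0 0 1;0 0 0 0 0 0 1;0 0 0 0 0 0 1", force=15)

```text
time: 24.1
position: [0.4875, 0.3116, 0.0575]
tool_rot: [2.435, 1.984, 0.002]
ft_force: [1.2, -0.0, 4.7]
grip_width: 0.395
grip_force: 15.0
```

Emit:
jog_arm(rows="0 0 0 0 0 0 1;0 0 0 0 0 0 1;0 0 -1.5 0 0 0 1;0 0 0 0 0 0 1;0 0 0 0 0 0 1")

```text
time: 24.72
position: [0.4864, 0.3116, 0.0718]
tool_rot: [-2.435, -1.985, 0.001]
ft_force: [-0.4, -0.7, -2.1]
grip_width: 0.402
grip_force: 15.0
```

```bash
python3 lean.py
```

```text
at [0.4863 0.3114 0.0716] yaw -11.6 tiltz [-0.001 -0.001 -1.   ] shift cm [ 0.25  0.45 -0.84] turn rad 0.0 q7 -1.06 w 0.396 F [-0.  -0.3 -1.5] t 24.8
136 251 261 256.0 axis exp 256.5 z~ 0.084
139 251 261 256.0 axis exp 256.9 z~ 0.072
142 253 261 257.0 axis exp 257.3 z~ 0.06
145 253 261 257.0 axis exp 257.7 z~ 0.048
148 254 261 257.5 axis exp 258.2 z~ 0.036
```

It's straight now. Shift +4 mm in x and lower.

Emit:
jog_arm(rows="0 0.4 0 0 0 0 1;0 0 0.8 0 0 0 1;0 0 0.4 0 0 0 1;0 0 0 0 0 0 1;0 0 0 0 0 0 1")

```text
time: 25.4
position: [0.4907, 0.3109, 0.06]
tool_rot: [-2.435, -1.985, 0.0]
ft_force: [0.3, 0.3, -0.3]
grip_width: 0.39
grip_force: 15.0
```

Emit:
jog_arm(rows="0 0 0.2 0 0 0 1;0 0 0.2 0 0 0 1;0 0 0 0 0 0 1")

```text
time: 25.78
position: [0.491, 0.311, 0.0575]
tool_rot: [2.434, 1.984, 0.0]
ft_force: [-2.9, -2.1, 8.2]
grip_width: 0.4
grip_force: 15.0
```

Emit:
jog_arm(rows="0 0 0.2 0 0 0 1;0 0 0 0 0 0 1")

```text
time: 26.02
position: [0.4911, 0.3113, 0.0572]
tool_rot: [2.434, 1.984, 0.0]
ft_force: [-6.6, -3.3, 18.5]
grip_width: 0.394
grip_force: 15.0
```

```bash
python3 lean.py
```

```text
at [0.491  0.3113 0.0572] yaw -11.6 tiltz [ 0.001 -0.001 -1.   ] shift cm [ 0.17 -0.01 -2.28] turn rad 0.0 q7 -1.08 w 0.396 F [-6.2 -4.  18.8] t 26.1
139 252 263 257.5 axis exp 258.3 z~ 0.071
142 253 263 258.0 axis exp 258.7 z~ 0.059
145 254 263 258.5 axis exp 259.1 z~ 0.047
148 255 263 259.0 axis exp 259.5 z~ 0.034
151 256 263 259.5 axis exp 259.9 z~ 0.022
```

Emit:
jog_arm(rows="0 0 -0.25 0 0 0 1;0 0 0 0 0 0 -0.4;0 0 0 0 0 0 -0.4;0 0 0 0 0 0 -0.4;0 0 0 0 0 0 -0.4")

```text
time: 26.7
position: [0.4907, 0.3108, 0.0563]
tool_rot: [-2.435, -1.985, 0.001]
ft_force: [0.1, -0.6, -0.6]
grip_width: 0.682
grip_force: 0.0
```

Emit:
jog_arm(rows="0 0 -4 0 0 0 -0.4;0 0 -6 0 0 0 -0.5;-6 2 -4 0 0 0 -1;-6 2 0 0 0 0 -1;-6 2 0 0 0 0 -1")

```text
time: 27.32
position: [0.5122, 0.1327, 0.1906]
tool_rot: [2.433, 1.985, 0.002]
ft_force: [1.0, -0.0, -0.5]
grip_width: 0.97
grip_force: 0.0
```

```bash
cat > chk.py <<'E'
from h import *
def sil(rx,ry,r,h,d,z0=.023,k=40):
    a=np.linspace(0,2*np.pi,k);c=np.array(rk(rx,ry,0))[:2]
    return np.array([pix(d,[c[0]+r*np.cos(t),c[1]+r*np.sin(t),z]) for z in(z0,z0+h) for t in a],np.float32)
def chk(kind,rx,ry):
    """compare mask blob in each view with that of an upright pot at rack (rx,ry)"""
    r,h=(.018,.08) if kind=='slim' else (.026,.045)
    for n in('top','side'):
        d=shot(n);q=cv2.cvtColor(d['img'],cv2.COLOR_BGR2HSV);H,S,V=[q[...,i].astype(int) for i in range(3)]
        m=((H<12)|(H>170))&(S>100)&(V<150) if kind=='slim' else (H>90)&(H<118)&(S>80)
        s=sil(rx,ry,r,h,d);hull=cv2.convexHull(s);x,y,w,g=cv2.boundingRect(hull)
        z=np.zeros(m.shape,np.uint8);z[y-4:y+g+4,x-4:x+w+4]=m[y-4:y+g+4,x-4:x+w+4]
        z=cv2.morphologyEx(z,cv2.MORPH_OPEN,np.ones((2,2)));k,l,st,c=cv2.connectedComponentsWithStats(z)
        if k<2: print(n,'none');continue
        i=1+st[1:,4].argmax();ys,xs=np.nonzero(l==i)
        f=np.zeros(m.shape,np.uint8);cv2.fillConvexPoly(f,hull.round().astype(int),1);fy,fx=np.nonzero(f)
        def ax(X,Y):
            w,v=np.linalg.eigh(np.cov(X,Y));t=v[:,1];t=t*np.sign(t[np.abs(t).argmax()]);return np.degrees(np.arctan2(t[1],t[0])).round(1)
        print(n,'seen',len(xs),'box',xs.min(),ys.min(),xs.max(),ys.max(),'c',xs.mean().round(1),ys.mean().round(1),'ax',ax(xs,ys),'| upright',len(fx),'box',fx.min(),fy.min(),fx.max(),fy.max(),'c',fx.mean().round(1),fy.mean().round(1),'ax',ax(fx,fy))
E
python3 - <<'E'
from chk import *
chk('slim',-.06,.053);go((.648,-.242,.19),-11.6)
E
```

```text
top seen 90 box 205 203 219 215 c 212.2 209.5 ax 49.5 | upright 233 box 202 201 222 215 c 211.9 208.0 ax 17.6
side seen 197 box 254 132 264 153 c 259.1 142.0 ax 82.3 | upright 304 box 252 128 265 154 c 258.7 140.7 ax 81.9
at [0.5135 0.1247 0.1895] yaw -12.4 tiltz [ 0.    -0.005 -1.   ] shift cm [-32.94  20.99   0.15] turn rad -0.013 q7 -0.59 w 0.991 F [ 0.5  0.1 -0. ] t 27.4
```

Emit:
jog_arm(rows="-4.7 3 0 0 0 0 -1;-4.7 3 0 0 0 0 -1;-4.7 3 0 0 0 0 -1;-4.7 3 0 0 0 0 -1;-4.7 3 0 0 0 0 -1")

```text
time: 28.05
position: [0.612, -0.1276, 0.1899]
tool_rot: [2.435, 1.985, 0.0]
ft_force: [0.5, 0.3, -0.0]
grip_width: 0.996
grip_force: 0.0
```

Emit:
jog_arm(rows="-4.7 3 0 0 0 0 -1;-4.7 3 0 0 0 0 -1;0 0 0 0 0 0 -1;0 0 0 0 0 0 -1")

```text
time: 28.55
position: [0.6512, -0.2292, 0.1893]
tool_rot: [-2.433, -1.984, -0.001]
ft_force: [-0.1, 0.4, 0.3]
grip_width: 0.996
grip_force: 0.0
```

```bash
sed -i "s/((H<12)|(H>170))&(S>100)&(V<150) if/((H<14)|(H>165))\&(S>75)\&(V<150) if/" chk.py
python3 - <<'E'
from chk import *
chk('slim',-.06,.053);go((.648,-.242,.058),-11.6)
d=shot('side');h=cv2.cvtColor(d['img'],cv2.COLOR_BGR2HSV);H,S,V=[h[...,i].astype(int) for i in range(3)]
m=((H<12)|(H>172))&(S>120);m=m[215:270,380:420];n,l,st,c=cv2.connectedComponentsWithStats(m.astype(np.uint8));print(st[1:].tolist(),(c[1:]+[380,215]).round(1).tolist())
for z in (.085,.05):
  print(z,pix(d,(.648,-.242,z)).round(1))
print(d['img'].shape,[int(H[238,k]) for k in range(392,406)])
E
```

```text
top seen 159 box 205 203 222 215 c 212.8 209.2 ax 19.4 | upright 233 box 202 201 222 215 c 211.9 208.0 ax 17.6
side seen 229 box 253 131 264 154 c 259.1 142.1 ax 83.0 | upright 304 box 252 128 265 154 c 258.7 140.7 ax 81.9
at [ 0.6514 -0.2279  0.1901] yaw -11.5 tiltz [ 0.     0.001 -1.   ] shift cm [-1.46 -0.06 13.21] turn rad 0.002 q7 -0.06 w 0.999 F [-0.6  0.9  0.3] t 28.6
[[12, 12, 16, 21, 256], [22, 48, 1, 1, 1], [31, 48, 1, 1, 1], [33, 49, 3, 3, 3]] [[398.8, 236.7], [402.0, 263.0], [411.0, 263.0], [414.0, 265.0]]
0.085 [397.  230.5]
0.05 [395.1 239.8]
(400, 640, 3) [8, 8, 9, 9, 9, 9, 9, 8, 9, 9, 9, 9, 9, 10]
```

Run:
```python
from h import *
d=shot('side');print(onz(d,399.5,231,.085).round(4),onz(d,399.5,232,.085).round(4))
t=shot('top');print(onz(t,397.5,161,.085).round(4),onz(t,398.2,160,.085).round(4))
# wide at (335,159.6) cross-check
print(onz(t,335,159.3,.045).round(4))
go((.650,-.246,.058),-11.6)
```

```text
[ 0.6523 -0.2462  0.085 ] [ 0.6503 -0.2489  0.085 ]
[ 0.6463 -0.2419  0.085 ] [ 0.6495 -0.244   0.085 ]
[ 0.655  -0.0551  0.045 ]
at [ 0.6514 -0.2287  0.1905] yaw -11.5 tiltz [ 0. -0. -1.] shift cm [-1.72  0.2  13.25] turn rad 0.002 q7 -0.06 w 1.002 F [ 0.7 -0.  -0.9] t 28.8
```

Emit:
jog_arm(rows="-1.65 0.25 2 0 0 0 -1;0 0 5 0 0 0 -1;0 0 4 0 0 0 -1;0 0 2.7 0 0 0 -1;0 0 0 0 0 0 -1")

```text
time: 29.42
position: [0.6473, -0.2476, 0.0487]
tool_rot: [-2.432, -1.981, 0.006]
ft_force: [-0.4, -1.2, -0.9]
grip_width: 0.998
grip_force: 0.0
```

Emit:
jog_arm(rows="0 0 0 0 0 0 0;0 0 0 0 0 0 0.2;0 0 0 0 0 0 1;0 0 0 0 0 0 1;0 0 0 0 0 0 1", force=15)

```text
time: 30.05
position: [0.6505, -0.247, 0.0532]
tool_rot: [2.435, 1.985, 0.0]
ft_force: [0.9, 0.2, 0.4]
grip_width: 0.517
grip_force: 0.5
```

Emit:
jog_arm(rows="0 0 0 0 0 0 1;0 0 0 0 0 0 1;0 0 0 0 0 0 1;0 0 0 0 0 0 1")

```text
time: 30.55
position: [0.6506, -0.2471, 0.0532]
tool_rot: [2.435, 1.985, 0.0]
ft_force: [1.3, -0.2, 1.7]
grip_width: 0.422
grip_force: 14.7
```

Emit:
jog_arm(rows="0 0 -2 0 0 0 1;0 0 -4 0 0 0 1;0 0 -4 0 0 0 1;0 0 -4 0 0 0 1;0 0 0 0 0 0 1")

```text
time: 31.18
position: [0.6526, -0.2472, 0.1985]
tool_rot: [2.43, 1.981, 0.006]
ft_force: [0.0, -0.9, -0.3]
grip_width: 0.423
grip_force: 14.6
```

```bash
python3 lean.py
python3 - <<'E'
from h import *
go(rk(-.06,-.035,.19),-11.7)
E
```

```text
at [ 0.6512 -0.247   0.1955] yaw -11.6 tiltz [ 0.003 -0.001 -1.   ] shift cm [ 51.64 -26.99  11.42] turn rad 0.0 q7 -0.04 w 0.422 F [-0.4  0.6 -2.1] t 31.2
196 402 416 409.0 axis exp 407.0 z~ 0.203
199 401 414 407.5 axis exp 406.4 z~ 0.193
202 399 413 406.0 axis exp 405.7 z~ 0.184
205 399 413 406.0 axis exp 405.1 z~ 0.175
208 398 412 405.0 axis exp 404.4 z~ 0.165
211 398 412 405.0 axis exp 403.8 z~ 0.155
214 399 411 405.0 axis exp 403.1 z~ 0.145
at [ 0.6512 -0.247   0.1955] yaw -11.6 tiltz [ 0.003 -0.001 -1.   ] shift cm [ 42.63 -26.97   0.42] turn rad 0.001 q7 -0.04 w 0.422 F [-0.4  0.6 -2.1] t 31.2
```

Emit:
jog_arm(rows="4.74 -3 0 0 0 0 1;4.74 -3 0 0 0 0 1;4.74 -3 0 0 0 0 1;4.74 -3 0 0 0 0 1;4.74 -3 0 0 0 0 1")

```text
time: 31.85
position: [0.5491, 0.0168, 0.1915]
tool_rot: [-2.434, -1.984, 0.004]
ft_force: [-0.1, 0.7, -0.4]
grip_width: 0.425
grip_force: 14.6
```

Emit:
jog_arm(rows="4.74 -3 0 0 0 0 1;4.74 -3 0 0 0 0 1;4.74 -3 0 0 0 0 1;4.74 -3 0 0 0 0 1;0 0 0 0 0 0 1")

```text
time: 32.48
position: [0.4681, 0.2303, 0.1921]
tool_rot: [-2.424, -1.995, 0.002]
ft_force: [0.6, -0.8, -0.5]
grip_width: 0.422
grip_force: 14.6
```

Emit:
jog_arm(rows="0 0 4 0 0 0 1;0 0 3 0 0 0 1;0 0 2 0 0 0 1;0 0 0 0 0 0 1;0 0 0 0 0 0 1")

```text
time: 33.1
position: [0.4726, 0.2254, 0.1037]
tool_rot: [2.435, 1.984, 0.002]
ft_force: [1.1, -0.0, -0.7]
grip_width: 0.424
grip_force: 14.6
```

```bash
python3 lean.py
python3 - <<'E'
from h import *
go(rk(-.06,-.035,.071),-11.7)
E
```

```text
at [0.4728 0.2256 0.1041] yaw -11.6 tiltz [ 0.002  0.001 -1.   ] shift cm [8.94 0.03 2.41] turn rad 0.0 q7 -0.86 w 0.422 F [-0.   1.  -1.7] t 33.1
142 254 266 260.0 axis exp 260.8 z~ 0.116
145 254 266 260.0 axis exp 261.2 z~ 0.105
148 256 265 260.5 axis exp 261.6 z~ 0.094
151 256 266 261.0 axis exp 262.0 z~ 0.083
154 259 266 262.5 axis exp 262.4 z~ 0.071
157 259 267 263.0 axis exp 262.8 z~ 0.059
at [0.4728 0.2256 0.1041] yaw -11.6 tiltz [ 0.002  0.001 -1.   ] shift cm [-0.07  0.02  3.31] turn rad 0.001 q7 -0.86 w 0.422 F [-0.   1.  -1.7] t 33.1
```

Emit:
jog_arm(rows="0 -0.2 1.5 0 0 0 1;0 0 0.8 0 0 0 1;0 0 0.4 0 0 0 1;0 0 0 0 0 0 1;0 0 0 0 0 0 1")

```text
time: 33.78
position: [0.4701, 0.2258, 0.0761]
tool_rot: [2.435, 1.985, 0.001]
ft_force: [-0.1, -0.2, -0.3]
grip_width: 0.426
grip_force: 14.6
```

Emit:
jog_arm(rows="0 0 0.3 0 0 0 1;0 0 0.15 0 0 0 1;0 0 0 0 0 0 1")

```text
time: 34.15
position: [0.4699, 0.2256, 0.0713]
tool_rot: [2.435, 1.985, -0.0]
ft_force: [0.4, -0.8, -0.8]
grip_width: 0.423
grip_force: 14.6
```

Emit:
jog_arm(rows="0 0 0.15 0 0 0 1;0 0 0 0 0 0 1")

```text
time: 34.4
position: [0.4707, 0.226, 0.0706]
tool_rot: [2.435, 1.984, 0.002]
ft_force: [0.3, -1.0, 4.3]
grip_width: 0.422
grip_force: 14.7
```

Contact at exactly the expected height (0.071), so it's on the floor. I'll release it and go to the wide pots.

Emit:
jog_arm(rows="0 0 0 0 0 0 -0.4;0 0 0 0 0 0 -0.4;0 0 0 0 0 0 -0.4;0 0 -3 0 0 0 -0.4;0 0 -6 0 0 0 -0.5")

```text
time: 35.02
position: [0.468, 0.2246, 0.1586]
tool_rot: [-2.433, -1.983, 0.008]
ft_force: [1.6, 0.0, -0.2]
grip_width: 0.726
grip_force: 0.0
```

Emit:
jog_arm(rows="-5 3.3 -3 0 0 0 -1;-5 3.3 0 0 0 0 -1;-5 3.3 0 0 0 0 -1;-5 3.3 0 0 0 0 -1;0 0 0 0 0 0 -1")

```text
time: 35.65
position: [0.5583, 0.0001, 0.187]
tool_rot: [2.445, 1.972, -0.003]
ft_force: [0.0, 1.0, 0.4]
grip_width: 0.997
grip_force: 0.0
```

Run:
```python
from chk import *
import pots
chk('slim',-.06,.053);chk('slim',-.062,-.035)
pots.pots()
d=shot('side');h=cv2.cvtColor(d['img'],cv2.COLOR_BGR2HSV);H,S,V=[h[...,i].astype(int) for i in range(3)]
m=np.zeros(H.shape,np.uint8);m[170:280,330:430]=((H>95)&(H<118)&(S>80))[170:280,330:430]
n,l,st,c=cv2.connectedComponentsWithStats(m)
for i in range(1,n):
    if st[i,4]>60:
        x,y,w,g,_=st[i];print('side',st[i].tolist(),onz(d,x+w/2-.5,y+w*.36,.045).round(4))
go((.655,-.055,.15),-11.6)
```

```text
top seen 161 box 205 203 222 215 c 213.2 209.3 ax 14.7 | upright 233 box 202 201 222 215 c 211.9 208.0 ax 17.6
side seen 297 box 253 131 267 158 c 260.2 144.5 ax 76.3 | upright 304 box 252 128 265 154 c 258.7 140.7 ax 81.9
top seen 133 box 233 210 248 221 c 239.9 215.7 ax 19.8 | upright 205 box 232 208 249 222 c 240.3 215.3 ax 18.9
side seen 316 box 253 139 269 169 c 261.8 153.1 ax 76.2 | upright 337 box 255 142 269 170 c 262.2 156.0 ax 82.4
blue 223 [367.2 156.8   8.9] [ 0.6659 -0.1554  0.045 ]
blue 43 [339.5 159.    7. ] [ 0.6563 -0.0691  0.045 ]
blue 231 [395.6 164.2   9. ] [ 0.6449 -0.2442  0.045 ]
terra 147 [213.  209.    9.2] [0.4861 0.3029 0.085 ]
terra 116 [240.  216.    8.2] [0.4677 0.2224 0.085 ]
side [352, 192, 15, 19, 239] [ 0.6535 -0.0619  0.045 ]
side [375, 212, 17, 21, 279] [ 0.6675 -0.1614  0.045 ]
side [387, 237, 19, 23, 332] [ 0.6454 -0.2507  0.045 ]
at [0.557  0.0088 0.188 ] yaw -11.5 tiltz [ 0.  0. -1.] shift cm [-4.3  10.87  3.8 ] turn rad 0.002 q7 -0.37 w 0.998 F [ 0.   0.6 -0. ] t 36.0
```

Both slim pots stand upright. Next is wide pot 1 at about (0.655, -0.058).

Emit:
jog_arm(rows="-2.3 5.4 0 0 0 0 -1;-2.3 5.45 0 0 0 0 -1;0 0 5 0 0 0 -1;0 0 5 0 0 0 -1;0 0 0 0 0 0 -1")

```text
time: 36.58
position: [0.6509, -0.0588, 0.0837]
tool_rot: [-2.428, -1.983, 0.009]
ft_force: [-1.3, 0.8, 1.1]
grip_width: 1.002
grip_force: 0.0
```

Run:
```python
from h import *
go((.655,-.058,.016),-11.6)
d=shot('side');h=cv2.cvtColor(d['img'],cv2.COLOR_BGR2HSV);H,S,V=[h[...,i].astype(int) for i in range(3)]
m=np.zeros(H.shape,np.uint8);m[170:280,330:430]=((H>95)&(H<118)&(S>80))[170:280,330:430]
n,l,st,c=cv2.connectedComponentsWithStats(m);print(st[1:][st[1:,4]>60].tolist())
```

```text
at [ 0.6509 -0.0588  0.0837] yaw -11.5 tiltz [-0.009  0.001 -1.   ] shift cm [0.17 0.45 6.77] turn rad 0.001 q7 -0.37 w 1.002 F [-1.3  0.8  1.1] t 36.6
[[352, 192, 15, 19, 240], [375, 212, 17, 21, 288], [387, 237, 19, 23, 333]]
```

Emit:
jog_arm(rows="0.1 0 3 0 0 0 -1;0 0 2.5 0 0 0 -1;0 0 1.6 0 0 0 -1;0 0 0 0 0 0 -1;0 0 0 0 0 0 0")

```text
time: 37.25
position: [0.6559, -0.0589, 0.0188]
tool_rot: [2.433, 1.984, 0.003]
ft_force: [-0.0, 0.5, 0.1]
grip_width: 0.95
grip_force: 0.0
```

Emit:
jog_arm(rows="0 0 0 0 0 0 1;0 0 0 0 0 0 1;0 0 0 0 0 0 1;0 0 0 0 0 0 1;0 0 0 0 0 0 1", force=20)

```text
time: 37.88
position: [0.6556, -0.0592, 0.0176]
tool_rot: [2.434, 1.984, 0.002]
ft_force: [2.6, -1.0, 2.7]
grip_width: 0.598
grip_force: 20.0
```

Emit:
jog_arm(rows="0 0 -2 0 0 0 1;0 0 -5 0 0 0 1;0 0 -5 0 0 0 1;0 0 0 0 0 0 1;0 0 0 0 0 0 1")

```text
time: 38.5
position: [0.6535, -0.0591, 0.1365]
tool_rot: [-2.434, -1.985, 0.003]
ft_force: [-0.4, 0.3, -2.3]
grip_width: 0.595
grip_force: 20.0
```

Run:
```python
from h import *
go(rk(.062,.06,.13),-11.7)
```

```text
at [ 0.6535 -0.0591  0.1365] yaw -11.6 tiltz [-0.002 -0.    -1.   ] shift cm [ 33.66 -11.19   0.64] turn rad 0.001 q7 -0.35 w 0.595 F [-0.4  0.3 -2.3] t 38.5
```

Emit:
jog_arm(rows="4.81 -1.6 0 0 0 0 1;4.81 -1.6 0 0 0 0 1;4.81 -1.6 0 0 0 0 1;4.81 -1.6 0 0 0 0 1;4.81 -1.6 0 0 0 0 1")

```text
time: 39.12
position: [0.6228, 0.1933, 0.1345]
tool_rot: [-2.434, -1.984, 0.007]
ft_force: [1.1, 0.3, -3.3]
grip_width: 0.595
grip_force: 20.0
```

Emit:
jog_arm(rows="4.81 -1.6 0 0 0 0 1;4.81 -1.6 0 0 0 0 1;0 0 3 0 0 0 1;0 0 3 0 0 0 1;0 0 0 0 0 0 1")

```text
time: 39.75
position: [0.6094, 0.2912, 0.0719]
tool_rot: [-2.433, -1.984, 0.015]
ft_force: [0.1, 0.2, -1.5]
grip_width: 0.598
grip_force: 20.0
```

Emit:
jog_arm(rows="0 0 0 0 0 0 1;0 0 0 0 0 0 1")

```text
time: 40.0
position: [0.6135, 0.2937, 0.0783]
tool_rot: [2.435, 1.984, 0.003]
ft_force: [-0.4, 0.0, -2.1]
grip_width: 0.599
grip_force: 20.0
```

Run:
```python
from h import *
go(rk(.062,.06,.041),-11.7)
```

```text
at [0.6135 0.2937 0.0783] yaw -11.6 tiltz [ 0.002  0.001 -1.   ] shift cm [-0.09 -0.17  3.73] turn rad 0.001 q7 -0.95 w 0.599 F [-0.4  0.  -2.1] t 40.0
```

Emit:
jog_arm(rows="-0.1 -0.15 1.5 0 0 0 1;0 0 1.2 0 0 0 1;0 0 0.6 0 0 0 1;0 0 0 0 0 0 1;0 0 0 0 0 0 1")

```text
time: 40.62
position: [0.6113, 0.2929, 0.0442]
tool_rot: [2.435, 1.985, 0.001]
ft_force: [0.0, -0.6, -1.3]
grip_width: 0.597
grip_force: 20.0
```

Emit:
jog_arm(rows="0 0 0.3 0 0 0 1;0 0 0.15 0 0 0 1;0 0 0 0 0 0 1")

```text
time: 41.0
position: [0.6114, 0.2929, 0.0406]
tool_rot: [2.435, 1.985, 0.001]
ft_force: [-2.3, -1.4, 4.7]
grip_width: 0.602
grip_force: 20.0
```

Emit:
jog_arm(rows="0 0 0.1 0 0 0 1;0 0 0 0 0 0 1")

```text
time: 41.25
position: [0.6114, 0.2929, 0.0406]
tool_rot: [2.434, 1.984, 0.001]
ft_force: [-4.2, -2.9, 10.4]
grip_width: 0.6
grip_force: 20.0
```

On the floor at the expected height. Release and go for wide pot 2.

Emit:
jog_arm(rows="0 0 0 0 0 0 -0.6;0 0 0 0 0 0 -0.6;0 0 0 0 0 0 -0.6;0 0 -3 0 0 0 -0.6;0 0 -5 0 0 0 -0.6")

```text
time: 41.88
position: [0.6098, 0.2916, 0.1167]
tool_rot: [-2.434, -1.984, 0.007]
ft_force: [0.6, -0.5, 1.4]
grip_width: 0.799
grip_force: 0.0
```

Emit:
jog_arm(rows="-4.8 1.2 -3 0 0 0 -1;-6 1.5 0 0 0 0 -1;-6 1.5 0 0 0 0 -1;-6 1.5 0 0 0 0 -1;-6 1.5 0 0 0 0 -1")

```text
time: 42.5
position: [0.6235, -0.0061, 0.1484]
tool_rot: [2.435, 1.985, 0.0]
ft_force: [0.2, 0.3, -0.4]
grip_width: 0.992
grip_force: 0.0
```

Emit:
jog_arm(rows="-6 1.5 0 0 0 0 -1;0 0 0 0 0 0 -1;0 0 0 0 0 0 -1")

```text
time: 42.88
position: [0.6261, -0.0653, 0.1482]
tool_rot: [-2.435, -1.984, -0.001]
ft_force: [1.0, 0.6, -0.3]
grip_width: 1.002
grip_force: 0.0
```

```bash
cat > nxt.py <<'E'
import sys
from chk import *
import pots
for a in sys.argv[3:]: chk('wide',*[float(v) for v in a.split(',')])
pots.pots()
d=shot('side');h=cv2.cvtColor(d['img'],cv2.COLOR_BGR2HSV);H,S,V=[h[...,i].astype(int) for i in range(3)]
m=np.zeros(H.shape,np.uint8);m[90:290,230:450]=((H>95)&(H<118)&(S>80))[90:290,230:450]
n,l,st,c=cv2.connectedComponentsWithStats(m)
for i in range(1,n):
    if st[i,4]>60:
        x,y,w,g,_=st[i];print('side',st[i].tolist(),onz(d,x+w/2-.5,y+w*.36,.045).round(4))
go((float(sys.argv[1]),float(sys.argv[2]),.016),-11.6)
E
python3 nxt.py .667 -.158 .062,.06
```

```text
top seen 244 box 212 162 230 179 c 220.7 170.4 ax 42.8 | upright 323 box 212 160 232 179 c 221.8 169.6 ax 37.3
side seen 146 box 289 132 299 146 c 294.2 139.1 ax 83.8 | upright 294 box 286 129 302 149 c 294.0 138.7 ax 83.9
blue 232 [395.6 164.2   9. ] [ 0.6449 -0.2442  0.045 ]
blue 253 [221.  170.5   9.7] [0.6093 0.2965 0.045 ]
terra 128 [212.5 209.5   8.9] [0.4846 0.3043 0.085 ]
terra 127 [240.  215.5   8.1] [0.4692 0.2225 0.085 ]
side [288, 131, 11, 15, 146] [0.6181 0.3172 0.045 ]
side [375, 212, 17, 21, 284] [ 0.6675 -0.1614  0.045 ]
side [387, 237, 19, 23, 331] [ 0.6454 -0.2507  0.045 ]
at [ 0.6262 -0.0634  0.1485] yaw -11.4 tiltz [ 0.     0.001 -1.   ] shift cm [-8.47  5.87 13.25] turn rad 0.003 q7 -0.32 w 1.0 F [-0.2  0.5  1.1] t 43.1
```

Wide pot 1 is upright in the broad row, and pots 2 and 3 haven't moved. Fetch wide pot 2.

Emit:
jog_arm(rows="-4.2 2.95 0 0 0 0 -1;-4.25 2.9 0 0 0 0 -1;0 0 3 0 0 0 -1;0 0 3 0 0 0 -1;0 0 0 0 0 0 -1")

```text
time: 43.7
position: [0.6646, -0.1587, 0.0856]
tool_rot: [-2.429, -1.984, 0.005]
ft_force: [1.0, 0.1, 0.4]
grip_width: 0.999
grip_force: 0.0
```

Emit:
jog_arm(rows="0 0 3 0 0 0 -1;0 0 2.5 0 0 0 -1;0 0 1.6 0 0 0 -1;0 0 0 0 0 0 -1;0 0 0 0 0 0 0")

```text
time: 44.32
position: [0.6676, -0.1602, 0.0189]
tool_rot: [2.433, 1.984, 0.002]
ft_force: [-0.4, 0.1, -0.0]
grip_width: 0.949
grip_force: 0.0
```

Emit:
jog_arm(rows="0 0 0 0 0 0 1;0 0 0 0 0 0 1;0 0 0 0 0 0 1;0 0 0 0 0 0 1;0 0 0 0 0 0 1", force=20)

```text
time: 44.95
position: [0.6676, -0.1606, 0.0183]
tool_rot: [2.434, 1.983, 0.002]
ft_force: [3.2, -0.9, 3.8]
grip_width: 0.598
grip_force: 20.0
```

Emit:
jog_arm(rows="0 0 -2 0 0 0 1;0 0 -5 0 0 0 1;0 0 -5 0 0 0 1;0 0 0 0 0 0 1;0 0 0 0 0 0 1")

```text
time: 45.58
position: [0.6652, -0.1602, 0.1368]
tool_rot: [-2.434, -1.984, 0.003]
ft_force: [-0.3, -0.2, -3.4]
grip_width: 0.596
grip_force: 20.0
```

Run:
```python
from h import *
go(rk(.062,0,.13),-11.7)
```

```text
at [ 0.6652 -0.1602  0.1368] yaw -11.6 tiltz [-0.002 -0.    -1.   ] shift cm [ 37.33 -14.38   0.69] turn rad 0.001 q7 -0.2 w 0.596 F [-0.3 -0.2 -3.4] t 45.6
```

Emit:
jog_arm(rows="5.32 -2.07 0 0 0 0 1;5.32 -2.07 0 0 0 0 1;5.32 -2.07 0 0 0 0 1;5.32 -2.07 0 0 0 0 1;5.32 -2.07 0 0 0 0 1")

```text
time: 46.2
position: [0.6164, 0.1221, 0.1351]
tool_rot: [-2.434, -1.983, 0.007]
ft_force: [0.7, -0.1, -2.0]
grip_width: 0.6
grip_force: 20.0
```

Emit:
jog_arm(rows="5.32 -2.07 0 0 0 0 1;5.32 -2.07 0 0 0 0 1;0 0 3 0 0 0 1;0 0 3 0 0 0 1;0 0 0 0 0 0 1")

```text
time: 46.82
position: [0.596, 0.2318, 0.0727]
tool_rot: [-2.432, -1.983, 0.015]
ft_force: [-0.4, -1.1, -1.6]
grip_width: 0.597
grip_force: 20.0
```

Emit:
jog_arm(rows="0 0 0 0 0 0 1;0 0 0 0 0 0 1")

```text
time: 47.08
position: [0.6003, 0.2339, 0.0787]
tool_rot: [2.435, 1.984, 0.003]
ft_force: [0.2, 0.1, -2.2]
grip_width: 0.6
grip_force: 20.0
```

Run:
```python
from h import *
go(rk(.062,0,.041),-11.7)
```

```text
at [0.6003 0.2339 0.0787] yaw -11.7 tiltz [ 0.002  0.001 -1.   ] shift cm [ 0.04 -0.1   3.77] turn rad 0.001 q7 -0.87 w 0.6 F [ 0.2  0.1 -2.2] t 47.1
```

Emit:
jog_arm(rows="0 -0.1 1.5 0 0 0 1;0 0 1.2 0 0 0 1;0 0 0.6 0 0 0 1;0 0 0 0 0 0 1;0 0 0 0 0 0 1")

```text
time: 47.7
position: [0.5988, 0.2341, 0.0446]
tool_rot: [2.435, 1.985, 0.001]
ft_force: [-0.9, 0.3, -2.0]
grip_width: 0.598
grip_force: 20.0
```

Emit:
jog_arm(rows="0 0 0.3 0 0 0 1;0 0 0.15 0 0 0 1;0 0 0 0 0 0 1")

```text
time: 48.08
position: [0.599, 0.2341, 0.0412]
tool_rot: [2.434, 1.984, 0.001]
ft_force: [-1.6, -1.3, 4.8]
grip_width: 0.595
grip_force: 20.0
```

Emit:
jog_arm(rows="0 0 0 0 0 0 -0.6;0 0 0 0 0 0 -0.6;0 0 0 0 0 0 -0.6;0 0 -3 0 0 0 -0.6;0 0 -5 0 0 0 -0.6")

```text
time: 48.7
position: [0.5972, 0.233, 0.1186]
tool_rot: [-2.434, -1.984, 0.007]
ft_force: [1.0, 0.4, 0.7]
grip_width: 0.802
grip_force: 0.0
```

Emit:
jog_arm(rows="-4.8 1.2 -3 0 0 0 -1;-6 1.5 0 0 0 0 -1;-6 1.5 0 0 0 0 -1;-6 1.5 0 0 0 0 -1;-6 1.5 0 0 0 0 -1")

```text
time: 49.32
position: [0.611, -0.0648, 0.1501]
tool_rot: [2.435, 1.984, 0.0]
ft_force: [1.0, -0.8, -0.2]
grip_width: 0.998
grip_force: 0.0
```

Emit:
jog_arm(rows="-6 1.5 0 0 0 0 -1;0 0 0 0 0 0 -1;0 0 0 0 0 0 -1")

```text
time: 49.7
position: [0.6136, -0.124, 0.1497]
tool_rot: [-2.435, -1.984, -0.001]
ft_force: [0.1, 1.2, 0.4]
grip_width: 1.003
grip_force: 0.0
```

```bash
python3 nxt.py .648 -.247 .062,.06 .062,0
```

```text
top seen 325 box 212 162 237 182 c 224.2 171.5 ax 21.0 | upright 323 box 212 160 232 179 c 221.8 169.6 ax 37.3
side seen 247 box 289 132 303 153 c 295.9 143.0 ax 69.2 | upright 294 box 286 129 302 149 c 294.0 138.7 ax 83.9
top seen 266 box 227 167 248 183 c 238.4 174.8 ax 21.5 | upright 315 box 231 164 251 184 c 240.8 174.0 ax 36.7
side seen 250 box 289 135 303 156 c 296.3 145.1 ax 69.1 | upright 317 box 290 138 306 159 c 298.2 148.5 ax 85.5
blue 490 [230.  172.5  18.8] [0.6039 0.2685 0.045 ]
terra 113 [212.5 209.5   8.9] [0.4846 0.3043 0.085 ]
terra 118 [239.9 216.    8.2] [0.4678 0.2227 0.085 ]
side [288, 131, 15, 25, 273] [0.6206 0.3058 0.045 ]
side [387, 237, 19, 23, 335] [ 0.6454 -0.2507  0.045 ]
at [ 0.6138 -0.123   0.15  ] yaw -11.5 tiltz [ 0.  0. -1.] shift cm [-11.47   5.82  13.4 ] turn rad 0.002 q7 -0.22 w 1.002 F [-0.4  0.6 -0.4] t 50.0
```

Emit:
jog_arm(rows="-5.7 2.9 0 0 0 0 -1;-5.75 2.9 0 0 0 0 -1;0 0 3 0 0 0 -1;0 0 3 0 0 0 -1;0 0 0 0 0 0 -1")

```text
time: 50.62
position: [0.6447, -0.244, 0.0871]
tool_rot: [-2.43, -1.983, 0.004]
ft_force: [0.8, -0.2, 0.4]
grip_width: 0.999
grip_force: 0.0
```

Emit:
jog_arm(rows="0 0 3 0 0 0 -1;0 0 2.6 0 0 0 -1;0 0 1.7 0 0 0 -1;0 0 0 0 0 0 -1;0 0 0 0 0 0 0")

```text
time: 51.25
position: [0.6476, -0.2452, 0.0185]
tool_rot: [2.433, 1.984, 0.002]
ft_force: [0.1, 0.2, 0.4]
grip_width: 0.949
grip_force: 0.0
```

Emit:
jog_arm(rows="0 0 0 0 0 0 1;0 0 0 0 0 0 1;0 0 0 0 0 0 1;0 0 0 0 0 0 1;0 0 0 0 0 0 1", force=20)

```text
time: 51.88
position: [0.6476, -0.2455, 0.0179]
tool_rot: [2.433, 1.984, 0.002]
ft_force: [1.9, -1.5, 2.6]
grip_width: 0.6
grip_force: 20.0
```

Emit:
jog_arm(rows="0 0 -2 0 0 0 1;0 0 -5 0 0 0 1;0 0 -5 0 0 0 1;0 0 0 0 0 0 1;0 0 0 0 0 0 1")

```text
time: 52.5
position: [0.6455, -0.245, 0.1366]
tool_rot: [-2.434, -1.984, 0.002]
ft_force: [-1.1, -0.1, -1.4]
grip_width: 0.596
grip_force: 20.0
```

Run:
```python
from h import *
go(rk(.062,-.06,.13),-11.7)
```

```text
at [ 0.6455 -0.245   0.1366] yaw -11.6 tiltz [-0.002  0.    -1.   ] shift cm [ 40.03 -14.17   0.68] turn rad 0.001 q7 -0.06 w 0.596 F [-1.1 -0.1 -1.4] t 52.5
```

Emit:
jog_arm(rows="5 -1.79 0 0 0 0 1;5 -1.79 0 0 0 0 1;5 -1.79 0 0 0 0 1;5 -1.79 0 0 0 0 1;5 -1.79 0 0 0 0 1")

```text
time: 53.12
position: [0.6071, 0.019, 0.1349]
tool_rot: [-2.433, -1.983, 0.005]
ft_force: [0.5, 0.7, -1.9]
grip_width: 0.599
grip_force: 20.0
```

Emit:
jog_arm(rows="5 -1.79 0 0 0 0 1;5 -1.79 0 0 0 0 1;5 -1.79 0 0 0 0 1;0 0 3 0 0 0 1;0 0 3 0 0 0 1")

```text
time: 53.75
position: [0.5851, 0.1759, 0.0745]
tool_rot: [-2.432, -1.987, 0.005]
ft_force: [0.0, 0.2, -2.1]
grip_width: 0.599
grip_force: 20.0
```

Emit:
jog_arm(rows="0 0 0 0 0 0 1;0 0 0 0 0 0 1;0 0 0 0 0 0 1")

```text
time: 54.12
position: [0.5877, 0.1756, 0.0782]
tool_rot: [2.435, 1.984, 0.002]
ft_force: [-0.5, -0.5, -0.9]
grip_width: 0.6
grip_force: 20.0
```

Run:
```python
from h import *
go(rk(.062,-.06,.041),-11.7)
```

```text
at [0.5877 0.1756 0.0782] yaw -11.7 tiltz [ 0.002  0.    -1.   ] shift cm [-0.01 -0.04  3.72] turn rad 0.001 q7 -0.77 w 0.6 F [-0.5 -0.5 -0.9] t 54.1
```

Emit:
jog_arm(rows="0 -0.05 1.5 0 0 0 1;0 0 1.2 0 0 0 1;0 0 0.6 0 0 0 1;0 0 0 0 0 0 1;0 0 0 0 0 0 1")

```text
time: 54.75
position: [0.5866, 0.1758, 0.0441]
tool_rot: [2.435, 1.985, 0.001]
ft_force: [0.1, -0.1, -1.0]
grip_width: 0.599
grip_force: 20.0
```

Emit:
jog_arm(rows="0 0 0.3 0 0 0 1;0 0 0.15 0 0 0 1;0 0 0 0 0 0 1")

```text
time: 55.12
position: [0.5868, 0.1758, 0.0408]
tool_rot: [2.434, 1.984, 0.001]
ft_force: [-3.3, -0.8, 6.5]
grip_width: 0.6
grip_force: 20.0
```

Emit:
jog_arm(rows="0 0 0 0 0 0 -0.6;0 0 0 0 0 0 -0.6;0 0 0 0 0 0 -0.6;0 0 -3 0 0 0 -0.6;0 0 -5 0 0 0 -0.6")

```text
time: 55.75
position: [0.5849, 0.1749, 0.1182]
tool_rot: [-2.433, -1.984, 0.006]
ft_force: [0.6, 0.7, -0.4]
grip_width: 0.803
grip_force: 0.0
```

Emit:
jog_arm(rows="-4 0 -4 0 0 0 -1;-6 0 0 0 0 0 -1;-6 0 0 0 0 0 -1;-6 0 0 0 0 0 -1;0 0 0 0 0 0 -1")

```text
time: 56.38
position: [0.541, -0.0469, 0.159]
tool_rot: [2.444, 1.971, -0.005]
ft_force: [0.7, 1.4, -0.2]
grip_width: 0.997
grip_force: 0.0
```

Run:
```python
from h import *
a=cv2.resize(shot('side')['img'][90:190,220:320],(400,400),interpolation=2)
b=cv2.resize(shot('top')['img'][145:245,185:285],(400,400),interpolation=2)
cv2.imwrite('pics/c12.png',np.hstack([a,b]));P,_,s=tool();print(P,s['time'])
```

```text
[ 0.54205554 -0.0401852   0.15946706] 56.475
```

View pics/c12.png

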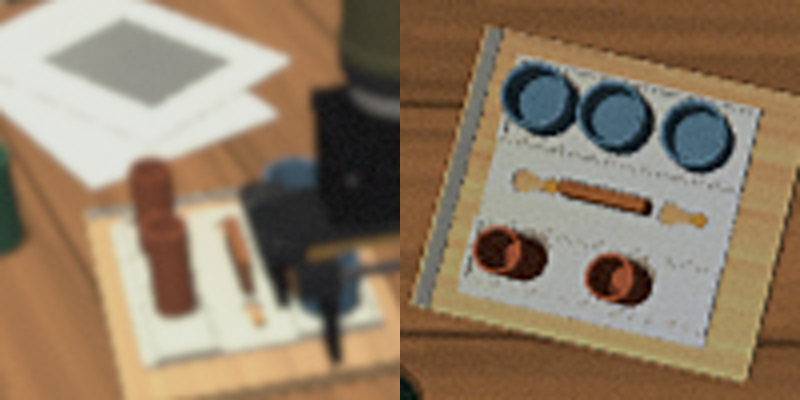

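The final picture shows the three blue pots upright in the broad row at crop (540,100), (616,117) and (698,135). Both slim pots are upright in the narrow row with rims at (497,250) and (610,277), and the screws are still at the slot ends. I'll hand it in.

```bash
python3 -c "
from bench import ticket;print(ticket.close_job())"
```

```text
the job is handed in; nothing more can be done
None
```

The job is handed in at about 56 s: the rack is locked on the board, with both slim pots (only two were present) standing in the narrow row and all three wide pots in the broad row. The first slim pot initially leaned on a lip and was re-placed upright.

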